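Sort left and right hand-rest brackets from the drying stand

ROBOT

A 6-joint arm with a two-finger parallel gripper is mounted at the origin on the work surface. World frame = base frame: x ahead of the robot, y to its left, z up, the work surface at z = 0. Lengths are in m, angles in rad, forces in N, time in s.
With the tool pointing down it reaches from about 0.35 to 0.975 m from the base axis. Payload 4.9 kg.
Tool frame: the origin (TCP) lies on the centre line of the jaws, within the pads' length; the fingertips stand 22 mm ahead of it and the grasp point (between the pads) lies 3 mm ahead of it (manip.tcp_to_tips is the distance from the TCP to the fingertips, in m); z points along the fingers, x is the direction in which the jaws open and shut, and the axes are right-handed (so a half turn about z gives the same grasp; the last joint's range is limited). The gripper opens to 85 mm and grips with 20 to 120 N. Pads are 22 mm wide; open, the fingers measure 114 mm over their backs; the gripper's body (76 mm by 85 mm) begins 54 mm behind the grasp point. The pads swing forward as they close: fully open they stand 13 mm farther back than shut.
Start: joints at [-1.254, 0.053, 1.613, -0, 1.476, -0.119], TCP at [0.264, -0.567, 0.253] pointing down, gripper open.
Joint ranges: [-3.01, 3.01], [-1.01, 2.22], [0.06, 2.58], [-1.02, 4.17], [0.09, 2.62], [-3.14, 3.14]. Speed limits (rad/s): [2.57, 2.57, 3.14, 3.14, 3.14, 3.14].

INTERFACE

Orientations are given as a unit quaternion [w, x, y, z].
In Python, from plant import manip gives the robot as it stands.
- The arm moves only by the shell command python3 -m pendant 'ROWS'. ROWS is a JSON object of lists of equal length, an entry for each row: "linear": the shift along the tool's x, y, z in cm, a list of three; "rotation": the turn, a rotation vector about the tool's x, y, z in degrees, a list of three; "grip": the closure, from 0 (fully open) to 1 (shut). A call has exactly 10 rows; each row is the pose to reach, as a shift and turn from the pose commanded when the call began, along the tool's axes at that moment; what a row does not reach only later rows make up. A row lasts 1/12 s, in which the tool goes at most 41.7 mm and 7.16 degrees, less where a joint would pass 70% of its speed; a pose out of reach is approached as far as the arm can. A call with a gripper value outside its range is refused whole. The fingers move at their own pace and stop on an object; the grip force is fixed at half the most. Time passes only in rows, so rows that repeat a pose let the fingers close, or fill a call up. It gives the time, the measured TCP pose, the force and the opening at its end, in the units of the state.
- manip.state(): the state, without advancing time (a new reading comes with each control period).
- manip.grab_frame(name): name is "scene" or "top"; returns the picture (384x512x3 uint8, red, green, blue); there is no depth.
- manip.calibration(name): a dict with "fx", "fy", "cx", "cy" (pixels), "k1" (the pictures are not rectified: a ray, as slopes to the right and down, at radius r is drawn at 1 + k1 r^2 times it, then the intrinsics apply), "cam_to_world" (4x4, takes a point from camera to world coordinates). Camera axes: x right, y up, looking along -z (the intrinsics and any distortion apply to the point x, -y, -z); pixel columns grow to the right and rows downward; lengths in m; the calibration is good to about 2 mm. A picture is of the moment at which its call begins. calibration takes no time and is no camera call.
- manip.job_done(): hands the job in, once; it reports no verdict.
The state is a dict: "time": time; "joint_pos": joint angles; "joint_vel": joint speeds; "joint_efforts": joint torques, N m; "tool_pos": TCP position; "tool_rot": TCP orientation; "contact_force": force on the tool from outside, world axes, zero at the start; "ft_torque": the same for the moment, N m; "gripper_width": opening from 0.0 (shut) to 1.0 (fully open).
Only numpy, scipy, OpenCV 4.12 (cv2) and the standard library are available. Lean on these libraries where they do the work, as an engineer would, in place of code of your own. Each camera call takes 0.05 s, during which the arm holds its last target. There are 200 camera calls.

TASK

Draw the three hand-rest brackets out of the gripping slots of the sloping stand and sort them: left-hand brackets into the square bin, the right-hand one into the oblong bin, each standing on its flange, let go and at rest. Set each down gently on the pad in its bin: feel for the pad, do not drop the bracket or press it down hard. Do not wrench the brackets in the stand, and leave the bottles, the jar and the buffer block undisturbed.

Things in the scene. Friction and masses are not known exactly. Their poses are not given: they have to be found in the camera images.
- left_a: Aluminium left-hand bracket, 115 g, sizes in mm. On its flange (z up): plate 90 (x) x 5 (y) x 50 high; along its foot a flange 90 long, 6 thick, out to 32.5 at +y; tongue 30 long, 5 thick, at the -x end, 12 to 32 high. Origin: underside, mid-plane and mid-length of the plate. Tongue towards you, flange down: flange on your left. Starts in any slot of the stand, x pointing 35 deg up, away from the robot.
- left_b: Aluminium left-hand bracket, 115 g, sizes in mm. On its flange (z up): plate 90 (x) x 5 (y) x 50 high; along its foot a flange 90 long, 6 thick, out to 32.5 at +y; tongue 30 long, 5 thick, at the -x end, 12 to 32 high. Origin: underside, mid-plane and mid-length of the plate. Tongue towards you, flange down: flange on your left. Starts in any slot of the stand, x pointing 35 deg up, away from the robot.
- right_a: Aluminium right-hand bracket, 115 g, sizes in mm. On its flange (z up): plate 90 (x) x 5 (y) x 50 high; along its foot a flange 90 long, 6 thick, out to 32.5 at -y; tongue 30 long, 5 thick, at the -x end, 12 to 32 high. Origin: underside, mid-plane and mid-length of the plate. Tongue towards you, flange down: flange on your right. Starts in any slot of the stand, x pointing 35 deg up, away from the robot.
- stand: Sloping drying stand, black board on steel feet, fixed, sizes in mm, 206 wide (y). Origin on the table below the middle of its board, whose face is 62 high there and rises at 35 deg towards the stand's +x (away from the robot), ending 54 up the slope. The brackets' flanges lie on the slick board (pressing on it adds drag), tongues down the slope in slots at y = -68, 0, +68.
- stand_bar (a point): Middle of the top of the grey bar along the board's lower edge, 42 mm off the board. In each of its 3 slots a tongue sits 26 mm deep between a fixed cheek (-y) and a sprung rubber jaw (+y; squeezes with 6 N, gives 5 mm), under a roof 4 mm above it. A bracket comes out only up the slope along its own length, by 27 mm or more, against 5 to 12 N of friction; sideways wiggles of 1 to 2 mm ease it.
- square_bin: Square white open bin, fixed, 170 x 170 mm outside, walls 4 thick and 50 mm high. Origin: centre of its underside on the table, x and y along its sides. A level grey foam pad (6 N per mm, gives 4 mm) covers its floor, its top anywhere from 12 to 38 mm above the underside (differs by start and bin, in no reading: feel for it).
- oblong_bin: Oblong white open bin, fixed, 210 (x) x 125 (y) mm outside, walls 4 thick and 50 mm high. Origin: centre of its underside on the table, x and y along its sides. A level grey foam pad (6 N per mm, gives 4 mm) covers its floor, its top anywhere from 12 to 38 mm above the underside (differs by start and bin, in no reading: feel for it).
- white_bottle: White bottle 48 across, 110 mm tall, bystander; origin at the centre of its underside.
- jar: White jar 56 across, 50 mm tall, bystander; origin at the centre of its underside.
- buffer: Grey buffer block 95 x 28 x 26 mm lying on the table, bystander; origin at the centre of its underside.
- small_bottle: Small glass bottle 28 across, 60 mm tall with a black cap, bystander; origin at the centre of its underside.
Things that resemble listed ones, but are neither listed nor needed, are in the scene too. Leave any orange look-alike of the right_a alone.

How it is judged:
At the end, for the whole second after the job is handed in: Both left-hand brackets are inside the square bin and the right-hand one inside the oblong bin, each with its origin within the bin's walls and 5 to 44 mm above the bin's underside, standing on its flange within 0.15 rad of upright, slower than 0.02 m/s and not touched by the fingers (x of left_a in the frame of square_bin between -0.08 and 0.08 m and y of left_a in the frame of square_bin between -0.08 and 0.08 m and z of left_a in the frame of square_bin between 0.005 and 0.044 m and angle between each of left_a, left_b, right_a's own z axis and vertical below 0.15 rad and linear speed of each of left_a, left_b, right_a below 0.02 m/s and contact force between the fingers and left_a below 0.05 N and x of left_b in the frame of square_bin between -0.08 and 0.08 m and y of left_b in the frame of square_bin between -0.08 and 0.08 m and z of left_b in the frame of square_bin between 0.005 and 0.044 m and contact force between the fingers and left_b below 0.05 N and x of right_a in the frame of oblong_bin between -0.1 and 0.1 m and y of right_a in the frame of oblong_bin between -0.058 and 0.058 m and z of right_a in the frame of oblong_bin between 0.005 and 0.044 m and contact force between the fingers and right_a below 0.05 N).
It fails at once if a bracket is dropped (it moves faster than 0.4 m/s, a fall of about 8 mm, while the fingers do not hold it) ((contact force between the fingers and left_a below 0.05 N and linear speed of left_a above 0.4 m/s) or (contact force between the fingers and left_b below 0.05 N and linear speed of left_b above 0.4 m/s) or (contact force between the fingers and right_a below 0.05 N and linear speed of right_a above 0.4 m/s)).
It fails at once if a held bracket is pressed into a bin with more than 35 N ((contact force between left_a and square_bin above 35 N and contact force between the fingers and left_a above 1 N) or (contact force between left_a and oblong_bin above 35 N and contact force between the fingers and left_a above 1 N) or (contact force between left_b and square_bin above 35 N and contact force between the fingers and left_b above 1 N) or (contact force between left_b and oblong_bin above 35 N and contact force between the fingers and left_b above 1 N) or (contact force between right_a and square_bin above 35 N and contact force between the fingers and right_a above 1 N) or (contact force between right_a and oblong_bin above 35 N and contact force between the fingers and right_a above 1 N)).
It fails at once if a bracket is wrenched in the stand with more than 60 N (contact force between any of left_a, left_b, right_a and stand above 60 N).
It fails at once if a bottle, the jar or the buffer block is moved by more than 30 mm or tipped (distance of any of white_bottle, jar, buffer, small_bottle from where it was at the start of the episode above 0.03 m or angle between any of white_bottle, jar, buffer, small_bottle's own z axis and vertical above 0.5 rad).
It also fails if it takes over 72 s, if anything falls off the work surface, if the arm or the gripper's body presses on something with over 40 N, if the wrist force passes 120 N, or if a joint passes its speed limit or range.

## Working session

There is one attempt and no reset: what is moved stays moved. The work goes in short steps, Python scripts to look and compute and a shell command to move; the robot and the scene stay as the last step left them, time stands still between calls to the robot, and variables do not carry over. Pictures are saved under pics/ and viewed, about 8 in all and at most 12, crops included, and the job is handed in when it is done.

```bash
ls; mkdir -p pics
python3 - <<'E'
from plant import manip
import cv2
for n in("scene","top"):
    im=manip.grab_frame(n); cv2.imwrite(f"pics/{n}0.png",im[:,:,::-1]); c=manip.calibration(n); print(n,{k:c[k] for k in c})
print(manip.state(), manip.tcp_to_tips)
E
```

```text
pics
scene {'fx': 413.776133296279, 'fy': 413.776133296279, 'cx': 253.5729428471093, 'cy': 192.3494323394122, 'k1': -0.1346191212131827, 'cam_to_world': array([[ 0.36916037, -0.59405087,  0.71471965,  1.3782554 ],
       [ 0.92922018,  0.22232149, -0.29516607, -0.36717666],
       [ 0.01644613,  0.77309554,  0.63407634,  0.82676023],
       [ 0.        ,  0.        ,  0.        ,  1.        ]])}
top {'fx': 403.2277251609717, 'fy': 403.2277251609717, 'cx': 262.348513045134, 'cy': 191.02295935662286, 'k1': 0.01939669066835742, 'cam_to_world': array([[-0.0023636 ,  0.98144667, -0.19172076,  0.33247365],
       [-0.99997841, -0.00114406,  0.00647149,  0.02475496],
       [ 0.00613208,  0.19173192,  0.98142818,  1.00058122],
       [ 0.        ,  0.        ,  0.        ,  1.        ]])}
{'time': 0.1, 'joint_pos': array([-1.25399907e+00,  5.33067866e-02,  1.61417223e+00, -4.58708650e-06,
        1.47602258e+00, -1.18989223e-01]), 'joint_vel': array([ 0.00100021, -0.00122775, -0.00179766, -0.00178807, -0.0013016 ,
       -0.00064816]), 'joint_efforts': array([-4.85731398e-04, -3.94904065e+01, -3.71363318e+01, -1.86712541e-04,
        3.86716085e-03, -2.15610032e-05]), 'tool_pos': array([ 0.26366477, -0.56607201,  0.25216676]), 'tool_rot': array([-6.03204724e-04,  8.43244511e-01, -5.37529333e-01, -7.39703043e-04]), 'contact_force': array([ 0.47556972, -0.01350596, -0.62288684]), 'ft_torque': array([ 0.01354182, -0.0120549 ,  0.01480917]), 'gripper_width': 1.0019025707031757} 0.022
```

View pics/scene0.png

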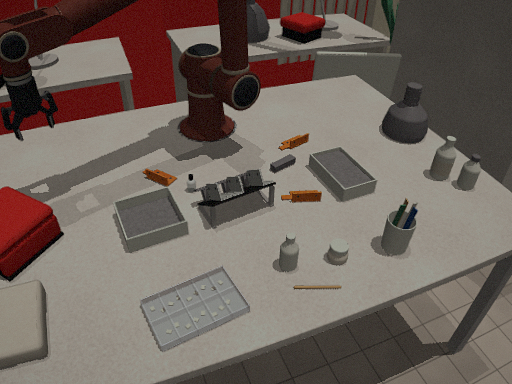

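View pics/top0.png

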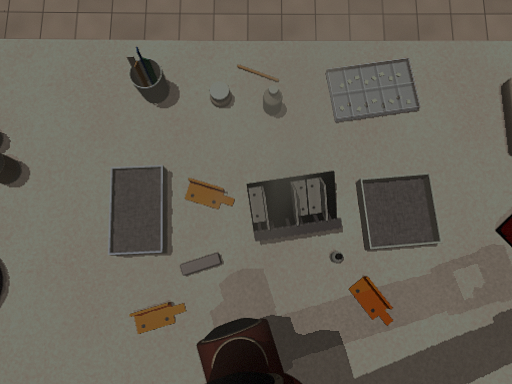

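The scene and top views show the stand at about top (294,205). The square bin is at (397,212) and the oblong bin at (138,210). The orange decoys lie on the table. Next I'll zoom in on the stand and mark the measured points.

```bash
cat > h.py <<'E'
import numpy as np, cv2
from plant import manip
def ray(n,px):
    c=manip.calibration(n); p=np.atleast_2d(np.array(px,float))
    d=np.c_[(p[:,0]-c["cx"])/c["fx"],(p[:,1]-c["cy"])/c["fy"]]; u=d.copy()
    for _ in range(10): u=d/(1+c["k1"]*(u**2).sum(1,keepdims=True))
    T=c["cam_to_world"]; return T[:3,3],np.c_[u[:,0],-u[:,1],-np.ones(len(u))]@T[:3,:3].T
def onz(n,px,z):
    o,d=ray(n,px); return o+d*((z-o[2])/d[:,2])[:,None]
def proj(n,P):
    c=manip.calibration(n);T=c["cam_to_world"];q=(np.atleast_2d(P)-T[:3,3])@T[:3,:3]
    u=np.c_[q[:,0]/-q[:,2],-q[:,1]/-q[:,2]];u=u*(1+c["k1"]*(u**2).sum(1,keepdims=True))
    return u*[c["fx"],c["fy"]]+[c["cx"],c["cy"]]
E
python3 - <<'E'
import cv2
t=cv2.imread("pics/top0.png");s=cv2.imread("pics/scene0.png")
a=cv2.resize(t[160:250,235:350],None,fx=5,fy=5,interpolation=cv2.INTER_CUBIC)
a=cv2.convertScaleAbs(a,alpha=1.5,beta=15)
b=cv2.resize(s[165:225,190:285],None,fx=6,fy=6,interpolation=cv2.INTER_CUBIC)
b=cv2.convertScaleAbs(b,alpha=1.5,beta=15)
cv2.imwrite("pics/ct.png",a);cv2.imwrite("pics/cs.png",b)
E
```

```text
(no output)
```

View pics/ct.png

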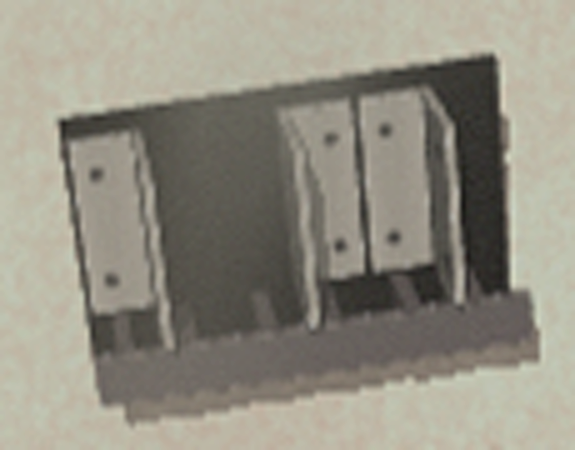

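View pics/cs.png

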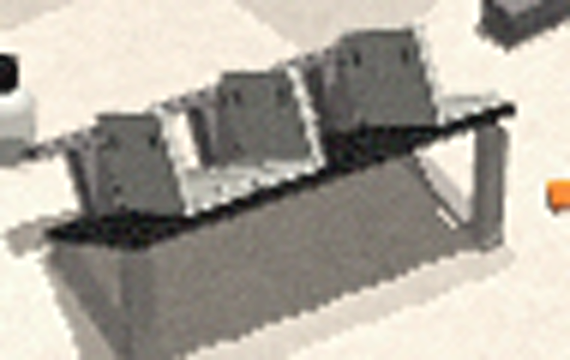

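Top crop: the +y slot (plate at crop x≈150) has its flange on the +y side, so it is left-hand. The middle slot (x≈305) has its flange on the -y side, so it is right-hand. The -y slot (x≈450) has its flange on the +y side, so it is left-hand. Next I'll measure the stand and bins.

Run:
```python
from h import *
np.set_printoptions(precision=4,suppress=True)
t=lambda L:np.array(L)/5+[235,160]; s=lambda L:np.array(L)/6+[190,165]
A=onz("top",t([[60,120],[495,57]]),.093); B=onz("scene",s([[515,107],[48,235]]),.093)
for P in(A,B):
    d=P[0]-P[1]; print(P, np.linalg.norm(d), P.mean(0), "yaw",np.degrees(np.arctan2(-d[0],d[1])))
# bins: contour of rim at z=.05
im=cv2.imread("pics/top0.png")
for nm,x0,x1,y0,y1 in(("sq",345,450,165,260),("ob",100,180,155,265)):
    c=im[y0:y1,x0:x1]; lab=cv2.cvtColor(c,cv2.COLOR_BGR2LAB)
    g=cv2.cvtColor(c,cv2.COLOR_BGR2GRAY)
    m=((g<110)).astype(np.uint8); m=cv2.morphologyEx(m,cv2.MORPH_OPEN,np.ones((5,5)))
    k=max(cv2.findContours(m,0,2)[0],key=cv2.contourArea); r=cv2.boxPoints(cv2.minAreaRect(k))+[x0,y0]
    P=onz("top",r,.045); e=np.roll(P,-1,0)-P
    print(nm,r.tolist(),P[:,:2].tolist(),np.linalg.norm(e,axis=1),np.degrees(np.arctan2(e[:,1],e[:,0])),P.mean(0))
c=np.hstack([cv2.resize(im[160:260,345:450],None,fx=4,fy=4),cv2.resize(im[160:260,100:180],None,fx=4,fy=4)])
cv2.imwrite("pics/bins.png",c)
# plates top edge ends (50 off board): far end and bar end; board z at slope s: .062+s*sin35
for nm,q in(("L",[[138,132],[172,347]]),("M",[[285,112],[316,327]]),("R",[[430,92],[461,303]])):
    print(nm,onz("top",t([q[0]]),.062+.050*.574+.05*.819), onz("top",t([q[1]]),.062-.036*.574+.05*.819))
```

```text
[[ 0.5263  0.054   0.093 ]
 [ 0.5559 -0.1473  0.093 ]] 0.20352889691661413 [ 0.5411 -0.0466  0.093 ] yaw 8.367503529955496
[[ 0.5335  0.0505  0.093 ]
 [ 0.5453 -0.1848  0.093 ]] 0.2355551837746534 [ 0.5394 -0.0671  0.093 ] yaw 2.883700267770798
sq [[362.073787689209, 178.81147384643555], [433.48360443115234, 172.31967544555664], [439.7458953857422, 241.2049102783203], [368.3360824584961, 247.69671630859375]] [[0.5490961457578498, -0.2239432586615124], [0.5650560925457928, -0.3983168282359923], [0.3982750719813082, -0.3989398948150324], [0.38315578409722817, -0.23029800064280612]] [0.1751 0.1668 0.1693 0.1661] [ -84.7704 -179.786    95.1231    2.1931] [ 0.4739 -0.3129  0.045 ]
ob [[109.0, 166.0], [172.0, 166.0], [172.0, 255.0], [109.0, 255.0]] [[0.5815709806780155, 0.39116780865304923], [0.581568005730041, 0.23860522926436087], [0.3671417963207379, 0.22983620901902055], [0.3677220400732367, 0.3760169885895964]] [0.1526 0.2146 0.1462 0.2144] [ -90.0011 -177.6582   89.7726    4.0525] [0.4745 0.3089 0.045 ]
L [[0.5126 0.0184 0.1317]] [[0.4228 0.0028 0.0823]]
M [[ 0.5215 -0.0464  0.1317]] [[ 0.4318 -0.063   0.0823]]
R [[ 0.5305 -0.1107  0.1317]] [[ 0.4427 -0.1296  0.0823]]
```

View pics/bins.png

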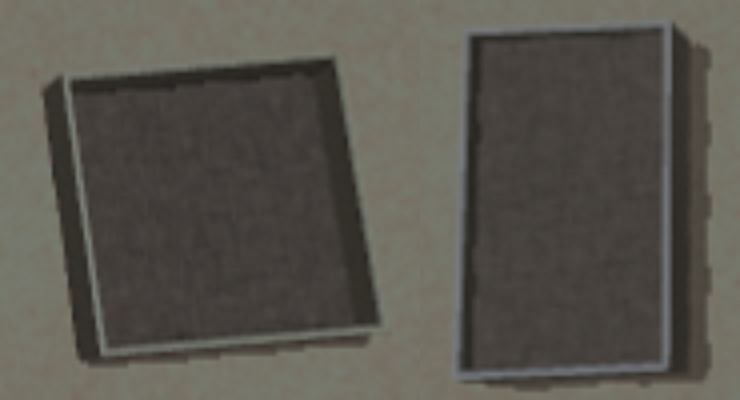

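The bin crop shows these rims: square corners (65,77), (335,60), (382,328), (103,355); oblong corners (467,32), (672,24), (667,372), (458,380). In the stand's scene view, the -y top corner is really at crop (150,245).

Run:
```python
from h import *
np.set_printoptions(precision=4,suppress=True)
t=lambda L:np.array(L)/5+[235,160]; s=lambda L:np.array(L)/6+[190,165]
B=onz("scene",s([[515,105],[150,243]]),.093)
d=B[0]-B[1]; print(B,np.linalg.norm(d),B.mean(0),np.degrees(np.arctan2(-d[0],d[1])))
b=lambda L,o:np.array(L)/4+o
for nm,q in(("sq",b([[65,77],[335,60],[382,328],[103,355]],[345,160])),("ob",b([[47,32],[252,24],[247,372],[38,380]],[100,160]))):
    P=onz("top",q,.05); e=np.roll(P,-1,0)-P
    print(nm,np.linalg.norm(e,axis=1),np.degrees(np.arctan2(e[:,1],e[:,0])),P.mean(0)); print(P[:,:2])
# stand from top: y of plates and yaw via board edge + plates
for yaw in(8.4,9.5):
    a=np.radians(yaw);ex=np.array([np.cos(a),np.sin(a)]);ey=np.array([-ex[1],ex[0]])
    c=np.array([.5411,-.0466])-ex*.054*.819; print(yaw,"origin",c)
    for P in([.5126,.0184],[.4228,.0028],[.5215,-.0464],[.4318,-.063],[.5305,-.1107],[.4427,-.1296]):
        print((P-c)@ex/.819,(P-c)@ey)
```

```text
[[ 0.532   0.0511  0.093 ]
 [ 0.5666 -0.1434  0.093 ]] 0.19756952824800048 [ 0.5493 -0.0461  0.093 ] 10.082460729694883
sq [0.1639 0.1617 0.1646 0.167 ] [ -86.3918 -174.9739   95.4497    4.7628] [ 0.4702 -0.3094  0.05  ]
[[ 0.5469 -0.2206]
 [ 0.5572 -0.3841]
 [ 0.3961 -0.3983]
 [ 0.3804 -0.2345]]
ob [0.1232 0.2087 0.1204 0.208 ] [ -87.6808 -178.2077   91.9535    2.5583] [0.4737 0.3168 0.05  ]
[[0.5753 0.3823]
 [0.5803 0.2592]
 [0.3716 0.2527]
 [0.3675 0.373 ]]
8.4 origin [ 0.4973 -0.0531]
0.03116866345190659 0.06846606795662298
-0.08008353526073067 0.06615167552730493
0.03036078007281788 0.0030610818264158826
-0.08094899592341659 -0.0002571912387214132
0.02976287074449533 -0.061863876440165985
-0.07966213545084037 -0.06773503362538671
9.5 origin [ 0.4975 -0.0539]
0.03277772251176175 0.06881242086694937
-0.07850822336060685 0.0682476404892574
0.030436888560491267 0.0034321901951767427
-0.0809301550477833 0.0018646194553614732
0.02831724186573365 -0.06147140243641335
-0.08122521914249066 -0.0656210205108995
```

```bash
cat >> h.py <<'E'
from scipy.spatial.transform import Rotation as Ro
np.set_printoptions(precision=3,suppress=True)
STAND=dict(o=np.array([.4973,-.0531,.062]),yaw=8.5)
def stand(y,s,h,dy=0,**k):
    a=np.radians(STAND["yaw"]);c,S=np.cos(np.radians(35)),np.sin(np.radians(35))
    e=np.array([np.cos(a),np.sin(a),0]);ey=np.array([-e[1],e[0],0]);z=np.array([0,0,1.])
    u=c*e+S*z;n=-S*e+c*z
    return np.c_[-ey,-u,-n],STAND["o"]+(y+dy)*ey+s*u+h*n
BIN=dict(sq=([.4702,-.3094],4.7),ob=([.4737,.3168],2.2))
def binp(b,x,y,z):
    o,a=BIN[b];a=np.radians(a);e=np.array([np.cos(a),np.sin(a),0]);ey=np.array([-e[1],e[0],0])
    return np.c_[-ey,-e,[0,0,-1.]],np.r_[o,z]+x*e+y*ey
def plan(T):
    s=manip.state();q=s["tool_rot"];R=Ro.from_quat(np.r_[q[1:],q[0]]).as_matrix()
    print("t",s["time"],"pos",s["tool_pos"],"F",s["contact_force"],"Ftool",R.T@s["contact_force"],"w",s["gripper_width"],"j",s["joint_pos"])
    print("linear cm",100*R.T@(T[1]-s["tool_pos"]),"rot deg",np.degrees(Ro.from_matrix(R.T@T[0]).as_rotvec()))
E
python3 -c "
from h import *
plan(stand(-.068,-.004,.16))"
```

```text
t 0.1 pos [ 0.264 -0.566  0.252] F [ 0.476 -0.014 -0.623] Ftool [ 0.214 -0.425  0.623] w 1.0019025707031757 j [-1.254  0.053  1.614 -0.     1.476 -0.119]
linear cm [-32.802 -31.79    6.209] rot deg [34.759  5.136 15.919]
```

```bash
python3 -m pendant '{"linear":[[-16,-16,2],[-32.8,-31.8,6.2],[-32.8,-31.8,6.2],[-32.8,-31.8,6.2],[-32.8,-31.8,6.2],[-32.8,-31.8,6.2],[-32.8,-31.8,6.2],[-32.8,-31.8,6.2],[-32.8,-31.8,6.2],[-32.8,-31.8,6.2]],"rotation":[[0,0,5],[34.8,5.1,15.9],[34.8,5.1,15.9],[34.8,5.1,15.9],[34.8,5.1,15.9],[34.8,5.1,15.9],[34.8,5.1,15.9],[34.8,5.1,15.9],[34.8,5.1,15.9],[34.8,5.1,15.9]],"grip":[0.6,0.6,0.6,0.6,0.6,0.6,0.6,0.6,0.6,0.6]}'
python3 -c "
from h import *
plan(stand(-.068,-.004,.10))"
```

```text
time: 0.93
tool_pos: [0.399, -0.1751, 0.1965]
tool_rot: [-0.228, 0.722, -0.623, 0.197]
contact_force: [1.4, -0.3, -0.0]
gripper_width: 0.396
t 0.9333 pos [ 0.399 -0.175  0.196] F [ 1.43  -0.32  -0.036] Ftool [ 0.526 -1.098  0.815] w 0.3959573806187069 j [-0.895 -0.744  2.396  0.559  1.208  0.401]
linear cm [-3.831 -1.319  7.624] rot deg [-0.063 -0.101 -0.055]
```

```bash
python3 -m pendant '{"linear":[[0,0,0],[0,0,0],[0,0,0],[0,0,0],[0,0,0],[0,0,0],[0,0,0],[0,0,0],[0,0,0],[0,0,0]],"rotation":[[0,0,0],[0,0,0],[0,0,0],[0,0,0],[0,0,0],[0,0,0],[0,0,0],[0,0,0],[0,0,0],[0,0,0]],"grip":[0.6,0.6,0.6,0.6,0.6,0.6,0.6,0.6,0.6,0.6]}'
python3 -c "
from h import *
plan(stand(-.068,-.004,.10))"
```

```text
time: 1.77
tool_pos: [0.3992, -0.1768, 0.1974]
tool_rot: [-0.228, 0.723, -0.622, 0.197]
contact_force: [0.1, 0.1, -0.1]
gripper_width: 0.402
t 1.7667 pos [ 0.399 -0.177  0.197] F [ 0.125  0.059 -0.127] Ftool [-0.04  -0.035  0.18 ] w 0.40182831905333904 j [-0.898 -0.74   2.391  0.56   1.209  0.397]
linear cm [-3.991 -1.273  7.707] rot deg [-0.049 -0.052  0.037]
```

```bash
python3 -m pendant '{"linear":[[-2,-1,0],[-4,-1.3,2],[-4,-1.3,5],[-4,-1.3,7.7],[-4,-1.3,7.7],[-4,-1.3,7.7],[-4,-1.3,7.7],[-4,-1.3,7.7],[-4,-1.3,7.7],[-4,-1.3,7.7]],"rotation":[[0,0,0],[0,0,0],[0,0,0],[0,0,0],[0,0,0],[0,0,0],[0,0,0],[0,0,0],[0,0,0],[0,0,0]],"grip":[0.6,0.6,0.6,0.6,0.6,0.6,0.6,0.6,0.6,0.6]}'
python3 - <<'E'
from h import *
plan(stand(-.068,-.004,.035))
t=manip.grab_frame("top")[:,:,::-1];s=manip.grab_frame("scene")[:,:,::-1]
cv2.imwrite("pics/t1f.png",t);cv2.imwrite("pics/s1f.png",s)
a=cv2.resize(t[155:255,240:350],None,fx=3.6,fy=3.6,interpolation=cv2.INTER_CUBIC)
b=cv2.resize(s[130:230,185:285],None,fx=3.6,fy=3.6,interpolation=cv2.INTER_CUBIC)
cv2.imwrite("pics/v1.png",cv2.convertScaleAbs(np.hstack([a,b]),alpha=1.5,beta=15))
E
```

```text
time: 2.6
tool_pos: [0.4479, -0.1298, 0.1435]
tool_rot: [-0.228, 0.722, -0.622, 0.199]
contact_force: [0.0, 0.1, -0.0]
gripper_width: 0.398
t 2.6 pos [ 0.448 -0.13   0.144] F [ 0.024  0.089 -0.035] Ftool [-0.084 -0.011  0.05 ] w 0.39820028091370635 j [-0.687 -0.605  2.41   0.543  0.966  0.506]
linear cm [-0.081  0.168  6.631] rot deg [-0.176 -0.188  0.095]
```

View pics/v1.png

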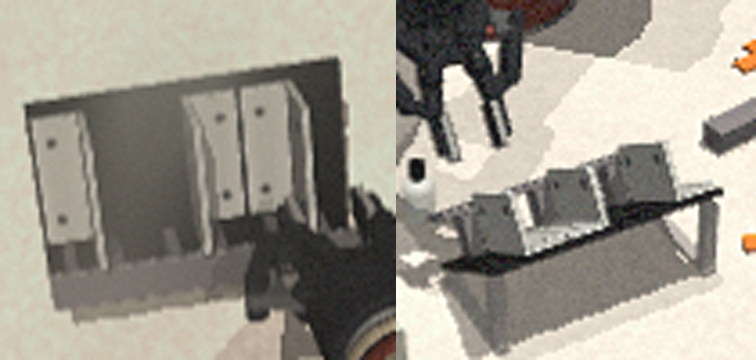

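The view shows the open fingertips straddling the -y plate, at scene crop (450,155) and (500,140), with no contact. I'll descend and then close in stages.

```bash
python3 -m pendant '{"linear":[[-0.1,0.2,2],[-0.1,0.2,4],[-0.1,0.2,5],[-0.1,0.2,5.6],[-0.1,0.2,6.1],[-0.1,0.2,6.6],[-0.1,0.2,6.6],[-0.1,0.2,6.6],[-0.1,0.2,6.6],[-0.1,0.2,6.6]],"rotation":[[0,0,0],[-0.2,-0.2,0.1],[-0.2,-0.2,0.1],[-0.2,-0.2,0.1],[-0.2,-0.2,0.1],[-0.2,-0.2,0.1],[-0.2,-0.2,0.1],[-0.2,-0.2,0.1],[-0.2,-0.2,0.1],[-0.2,-0.2,0.1]],"grip":[0.6,0.6,0.6,0.6,0.6,0.6,0.7,0.8,0.83,0.83]}'
python3 - <<'E'
from h import *
plan(stand(-.068,-.004,.035))
E
python3 -m pendant '{"linear":[[0,0,0],[0,0,0],[0,0,0],[0,0,0],[0,0,0],[0,0,0],[0,0,0],[0,0,0],[0,0,0],[0,0,0]],"rotation":[[0,0,0],[0,0,0],[0,0,0],[0,0,0],[0,0,0],[0,0,0],[0,0,0],[0,0,0],[0,0,0],[0,0,0]],"grip":[0.84,0.85,0.86,0.87,0.88,0.88,0.88,0.88,0.88,0.88]}'
python3 - <<'E'
from h import *
plan(stand(-.068,-.004,.035))
E
```

```text
time: 3.53
tool_pos: [0.4835, -0.1229, 0.0874]
tool_rot: [-0.228, 0.723, -0.623, 0.195]
contact_force: [0.3, -0.5, 0.5]
gripper_width: 0.172
t 3.5333 pos [ 0.484 -0.123  0.087] F [ 0.348 -0.48   0.545] Ftool [ 0.526 -0.536 -0.292] w 0.17184747565083056 j [-0.609 -0.38   2.369  0.597  0.778  0.46 ]
linear cm [ 0.096 -0.105 -0.051] rot deg [ 0.091  0.108 -0.019]
time: 4.37
tool_pos: [0.4834, -0.1226, 0.0867]
tool_rot: [-0.228, 0.723, -0.623, 0.194]
contact_force: [0.4, 0.5, 0.7]
gripper_width: 0.12
t 4.3667 pos [ 0.483 -0.123  0.087] F [0.444 0.493 0.727] Ftool [-0.424 -0.835 -0.302] w 0.1198808168217288 j [-0.609 -0.379  2.37   0.597  0.778  0.46 ]
linear cm [ 0.129 -0.156 -0.099] rot deg [ 0.145  0.156 -0.036]
```

```bash
python3 -m pendant '{"linear":[[0,0,0],[0,0,0],[0,0,0],[0,0,0],[0,0,0],[0,0,0],[0,0,0],[0,0,0],[0,0,0],[0,0,0]],"rotation":[[0,0,0],[0,0,0],[0,0,0],[0,0,0],[0,0,0],[0,0,0],[0,0,0],[0,0,0],[0,0,0],[0,0,0]],"grip":[0.89,0.895,0.9,0.905,0.91,0.91,0.91,0.91,0.91,0.91]}'
python3 - <<'E'
from h import *
plan(stand(-.068,-.004,.035))
E
```

```text
time: 5.2
tool_pos: [0.4834, -0.1228, 0.0867]
tool_rot: [-0.228, 0.723, -0.623, 0.195]
contact_force: [0.5, -3.7, -0.8]
gripper_width: 0.085
t 5.2 pos [ 0.483 -0.123  0.087] F [ 0.521 -3.687 -0.838] Ftool [3.726 0.501 0.662] w 0.08521663990015195 j [-0.609 -0.379  2.37   0.597  0.778  0.46 ]
linear cm [ 0.11  -0.155 -0.095] rot deg [ 0.144  0.13  -0.034]
```

```bash
python3 -m pendant '{"linear":[[0.06,0,0],[0.11,0,0],[0.11,0,0],[0.11,0,0],[0.11,0,0],[0.11,0,0],[0.11,0,0],[0.11,0,0],[0.11,0,0],[0.11,0,0]],"rotation":[[0,0,0],[0,0,0],[0,0,0],[0,0,0],[0,0,0],[0,0,0],[0,0,0],[0,0,0],[0,0,0],[0,0,0]],"grip":[0.91,0.91,0.915,0.92,0.925,0.93,0.93,0.93,0.93,0.93]}'
python3 - <<'E'
from h import *
plan(stand(-.068,-.004,.035))
E
```

```text
time: 6.03
tool_pos: [0.4835, -0.1238, 0.0867]
tool_rot: [-0.228, 0.723, -0.623, 0.195]
contact_force: [1.4, -2.5, -1.3]
gripper_width: 0.068
t 6.0333 pos [ 0.484 -0.124  0.087] F [ 1.379 -2.482 -1.338] Ftool [ 2.662 -0.055  1.662] w 0.06758423609218062 j [-0.611 -0.377  2.368  0.598  0.778  0.457]
linear cm [ 0.008 -0.156 -0.098] rot deg [ 0.144  0.14  -0.032]
```

```bash
python3 -m pendant '{"linear":[[0.04,0,0],[0.04,0,0],[0.04,0,0],[0.04,0,0],[0.04,0,0],[0.04,0,0],[0.04,0,0],[0.04,0,0],[0.04,0,0],[0.04,0,0]],"rotation":[[0,0,0],[0,0,0],[0,0,0],[0,0,0],[0,0,0],[0,0,0],[0,0,0],[0,0,0],[0,0,0],[0,0,0]],"grip":[0.93,0.94,0.95,0.96,0.97,0.98,0.99,1,1,1]}'
python3 - <<'E'
from h import *
plan(stand(-.068,-.004,.035))
E
```

```text
time: 6.87
tool_pos: [0.4836, -0.1244, 0.0868]
tool_rot: [-0.228, 0.723, -0.623, 0.195]
contact_force: [-1.7, -5.9, -0.4]
gripper_width: 0.049
t 6.8667 pos [ 0.484 -0.124  0.087] F [-1.749 -5.856 -0.446] Ftool [ 5.531  2.383 -1.128] w 0.04850729303365136 j [-0.612 -0.376  2.368  0.598  0.779  0.456]
linear cm [-0.048 -0.153 -0.089] rot deg [ 0.148  0.117 -0.012]
```

```bash
python3 -m pendant '{"linear":[[0.1,-0.1,-0.05],[-0.05,-0.3,-0.05],[0.15,-0.6,-0.05],[0,-0.9,-0.05],[0.15,-1.2,-0.05],[0,-1.5,-0.05],[0.1,-1.8,-0.05],[0,-2.1,-0.05],[0.1,-2.4,-0.05],[0.05,-2.7,-0.05]],"rotation":[[0,0,0],[0,0,0],[0,0,0],[0,0,0],[0,0,0],[0,0,0],[0,0,0],[0,0,0],[0,0,0],[0,0,0]],"grip":[1,1,1,1,1,1,1,1,1,1]}'
python3 - <<'E'
from h import *
plan(stand(-.068,.035,.035))
E
```

```text
time: 7.7
tool_pos: [0.5046, -0.121, 0.1017]
tool_rot: [-0.227, 0.723, -0.623, 0.193]
contact_force: [-0.1, -0.3, -0.4]
gripper_width: 0.043
t 7.7 pos [ 0.505 -0.121  0.102] F [-0.102 -0.323 -0.372] Ftool [0.305 0.334 0.22 ] w 0.043401868935150925 j [-0.573 -0.345  2.316  0.571  0.779  0.516]
linear cm [-0.026 -1.455 -0.093] rot deg [ 0.275  0.242 -0.035]
```

```bash
python3 -m pendant '{"linear":[[0,-0.4,0],[0,-0.8,0],[0,-1.2,-0.1],[0,-1.5,-0.3],[0,-1.5,-1],[0,-1.5,-2],[0,-1.5,-4],[0,-1.5,-6],[0,-1.5,-6],[0,-1.5,-6]],"rotation":[[0,0,0],[0,0,0],[0,0,0],[0,0,0],[0,0,0],[0,0,0],[0,0,0],[0,0,0],[0,0,0],[0,0,0]],"grip":[1,1,1,1,1,1,1,1,1,1]}'
python3 - <<'E'
from h import *
plan(binp("sq",-.004,-.045,.17))
t=manip.grab_frame("top")[:,:,::-1];s=manip.grab_frame("scene")[:,:,::-1]
a=cv2.resize(t[155:255,240:350],None,fx=3.6,fy=3.6,interpolation=cv2.INTER_CUBIC)
b=cv2.resize(s[130:230,170:285],None,fx=3.6,fy=3.6,interpolation=cv2.INTER_CUBIC)
cv2.imwrite("pics/v2.png",cv2.convertScaleAbs(np.hstack([a,b]),alpha=1.5,beta=15))
E
```

```text
time: 8.53
tool_pos: [0.4839, -0.1254, 0.1619]
tool_rot: [-0.228, 0.723, -0.622, 0.196]
contact_force: [-0.3, -0.4, -1.6]
gripper_width: 0.051
t 8.5333 pos [ 0.484 -0.125  0.162] F [-0.308 -0.353 -1.602] Ftool [0.304 1.211 1.108] w 0.0509375531049623 j [-0.614 -0.513  2.321  0.516  0.932  0.581]
linear cm [22.46   3.447 -3.408] rot deg [-34.983   1.185   3.694]
```

View pics/v2.png

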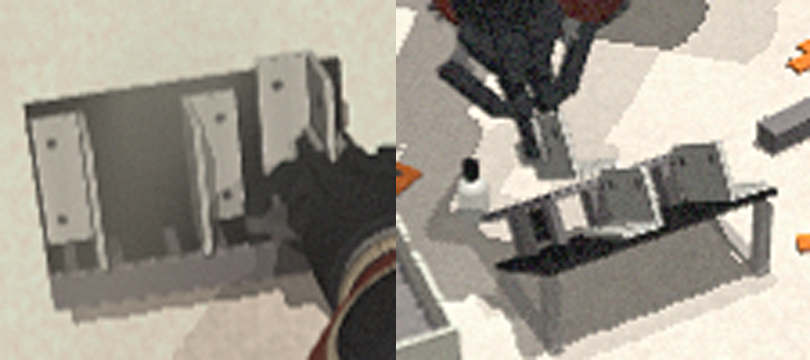

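The bracket is held straight, clear of the slot, and the other two brackets are in place. Next I'll carry it over the square bin.

```bash
python3 -m pendant '{"linear":[[2,0,-3],[6,0.5,-3.4],[10,1.5,-3.4],[14,2.5,-3.4],[18,3.4,-3.4],[22.5,3.4,-3.4],[22.5,3.4,-3.4],[22.5,3.4,-3.4],[22.5,3.4,-3.4],[22.5,3.4,-3.4]],"rotation":[[0,0,0],[-7,0,0.7],[-14,0,1.5],[-21,0,2],[-28,1,3],[-35,1.2,3.7],[-35,1.2,3.7],[-35,1.2,3.7],[-35,1.2,3.7],[-35,1.2,3.7]],"grip":[1,1,1,1,1,1,1,1,1,1]}'
python3 - <<'E'
from h import *
plan(binp("sq",.0,-.045,.085))
t=manip.grab_frame("top")[:,:,::-1];s=manip.grab_frame("scene")[:,:,::-1]
a=cv2.resize(t[155:265,335:455],None,fx=3.4,fy=3.4,interpolation=cv2.INTER_CUBIC)
b=cv2.resize(s[140:250,100:215],None,fx=3.4,fy=3.4,interpolation=cv2.INTER_CUBIC)
cv2.imwrite("pics/v3.png",cv2.convertScaleAbs(np.hstack([a,b]),alpha=1.5,beta=15))
E
```

```text
time: 9.47
tool_pos: [0.4699, -0.353, 0.1678]
tool_rot: [-0.0, 0.736, -0.677, -0.002]
contact_force: [-0.4, 0.6, -1.4]
gripper_width: 0.048
t 9.4667 pos [ 0.47  -0.353  0.168] F [-0.36   0.614 -1.357] Ftool [-0.638  0.304  1.36 ] w 0.04801758331023575 j [-0.771  0.035  1.778 -0.     1.333  0.717]
linear cm [ 0.178 -0.408  8.274] rot deg [0.15  0.166 0.076]
```

View pics/v3.png

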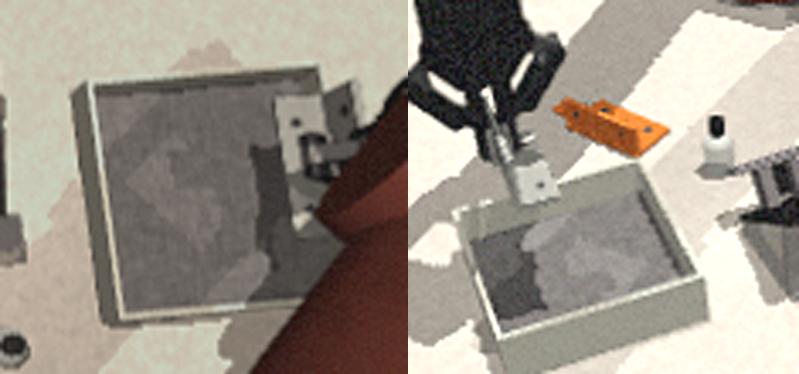

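The bracket hangs level over the right part of the square bin, at top crop (300,130). I'll lower it in guarded 3.5 mm steps.

```bash
cat > chk.py <<'E'
import sys
from plant import manip
s=manip.state();f=s["contact_force"];print("z",round(s["tool_pos"][2],4),"F",f.round(2));sys.exit(int(f[2]>2))
E
python3 -m pendant '{"linear":[[0.1,-0.6,0],[0.2,-1.2,1],[0.2,-1.2,4],[0.2,-1.2,6],[0.2,-1.2,7.5],[0.2,-1.2,8.2],[0.2,-1.2,8.7],[0.2,-1.2,8.7],[0.2,-1.2,8.7],[0.2,-1.2,8.7]],"rotation":[[0,0,0],[0.1,0.2,0.1],[0.1,0.2,0.1],[0.1,0.2,0.1],[0.1,0.2,0.1],[0.1,0.2,0.1],[0.1,0.2,0.1],[0.1,0.2,0.1],[0.1,0.2,0.1],[0.1,0.2,0.1]],"grip":[1,1,1,1,1,1,1,1,1,1]}' && python3 chk.py &&
python3 -m pendant '{"linear":[[0,0,0.1],[0,0,0.2],[0,0,0.3],[0,0,0.35],[0,0,0.35],[0,0,0.35],[0,0,0.35],[0,0,0.35],[0,0,0.35],[0,0,0.35]],"rotation":[[0,0,0],[0,0,0],[0,0,0],[0,0,0],[0,0,0],[0,0,0],[0,0,0],[0,0,0],[0,0,0],[0,0,0]],"grip":[1,1,1,1,1,1,1,1,1,1]}' && python3 chk.py &&
python3 -m pendant '{"linear":[[0,0,0.05],[0,0,0.1],[0,0,0.15],[0,0,0.2],[0,0,0.25],[0,0,0.3],[0,0,0.35],[0,0,0.35],[0,0,0.35],[0,0,0.35]],"rotation":[[0,0,0],[0,0,0],[0,0,0],[0,0,0],[0,0,0],[0,0,0],[0,0,0],[0,0,0],[0,0,0],[0,0,0]],"grip":[1,1,1,1,1,1,1,1,1,1]}' && python3 chk.py &&
python3 -m pendant '{"linear":[[0,0,0.05],[0,0,0.1],[0,0,0.15],[0,0,0.2],[0,0,0.25],[0,0,0.3],[0,0,0.35],[0,0,0.35],[0,0,0.35],[0,0,0.35]],"rotation":[[0,0,0],[0,0,0],[0,0,0],[0,0,0],[0,0,0],[0,0,0],[0,0,0],[0,0,0],[0,0,0],[0,0,0]],"grip":[1,1,1,1,1,1,1,1,1,1]}' && python3 chk.py &&
python3 -m pendant '{"linear":[[0,0,0.05],[0,0,0.1],[0,0,0.15],[0,0,0.2],[0,0,0.25],[0,0,0.3],[0,0,0.35],[0,0,0.35],[0,0,0.35],[0,0,0.35]],"rotation":[[0,0,0],[0,0,0],[0,0,0],[0,0,0],[0,0,0],[0,0,0],[0,0,0],[0,0,0],[0,0,0],[0,0,0]],"grip":[1,1,1,1,1,1,1,1,1,1]}' && python3 chk.py &&
python3 -m pendant '{"linear":[[0,0,0.05],[0,0,0.1],[0,0,0.15],[0,0,0.2],[0,0,0.25],[0,0,0.3],[0,0,0.35],[0,0,0.35],[0,0,0.35],[0,0,0.35]],"rotation":[[0,0,0],[0,0,0],[0,0,0],[0,0,0],[0,0,0],[0,0,0],[0,0,0],[0,0,0],[0,0,0],[0,0,0]],"grip":[1,1,1,1,1,1,1,1,1,1]}' && python3 chk.py
```

```text
time: 10.4
tool_pos: [0.483, -0.3559, 0.0827]
tool_rot: [0.001, 0.735, -0.678, 0.002]
contact_force: [0.2, 0.8, -2.0]
gripper_width: 0.048
z 0.0827 F [ 0.2   0.77 -1.98]
time: 11.23
tool_pos: [0.4821, -0.3553, 0.0777]
tool_rot: [0.001, 0.735, -0.678, 0.0]
contact_force: [0.1, 0.1, -0.7]
gripper_width: 0.051
z 0.0777 F [ 0.11  0.1  -0.68]
time: 12.07
tool_pos: [0.4821, -0.3553, 0.0742]
tool_rot: [0.001, 0.735, -0.678, 0.0]
contact_force: [0.2, -0.3, -1.4]
gripper_width: 0.051
z 0.0742 F [ 0.24 -0.29 -1.36]
time: 12.9
tool_pos: [0.4821, -0.3553, 0.0707]
tool_rot: [0.001, 0.735, -0.678, 0.0]
contact_force: [-0.2, 1.1, -1.9]
gripper_width: 0.053
z 0.0707 F [-0.2   1.09 -1.88]
time: 13.73
tool_pos: [0.4821, -0.3553, 0.0672]
tool_rot: [0.001, 0.735, -0.678, 0.0]
contact_force: [0.2, -0.4, -1.1]
gripper_width: 0.05
z 0.0672 F [ 0.24 -0.41 -1.12]
time: 14.57
tool_pos: [0.4821, -0.3553, 0.0637]
tool_rot: [0.001, 0.735, -0.678, 0.0]
contact_force: [-0.1, -0.2, -1.3]
gripper_width: 0.05
z 0.0637 F [-0.07 -0.24 -1.34]
```

```bash
python3 -m pendant '{"linear":[[0,0,0.05],[0,0,0.1],[0,0,0.15],[0,0,0.2],[0,0,0.25],[0,0,0.3],[0,0,0.35],[0,0,0.35],[0,0,0.35],[0,0,0.35]],"rotation":[[0,0,0],[0,0,0],[0,0,0],[0,0,0],[0,0,0],[0,0,0],[0,0,0],[0,0,0],[0,0,0],[0,0,0]],"grip":[1,1,1,1,1,1,1,1,1,1]}' && python3 chk.py &&
python3 -m pendant '{"linear":[[0,0,0.05],[0,0,0.1],[0,0,0.15],[0,0,0.2],[0,0,0.25],[0,0,0.3],[0,0,0.35],[0,0,0.35],[0,0,0.35],[0,0,0.35]],"rotation":[[0,0,0],[0,0,0],[0,0,0],[0,0,0],[0,0,0],[0,0,0],[0,0,0],[0,0,0],[0,0,0],[0,0,0]],"grip":[1,1,1,1,1,1,1,1,1,1]}' && python3 chk.py &&
python3 -m pendant '{"linear":[[0,0,0.05],[0,0,0.1],[0,0,0.15],[0,0,0.2],[0,0,0.25],[0,0,0.3],[0,0,0.35],[0,0,0.35],[0,0,0.35],[0,0,0.35]],"rotation":[[0,0,0],[0,0,0],[0,0,0],[0,0,0],[0,0,0],[0,0,0],[0,0,0],[0,0,0],[0,0,0],[0,0,0]],"grip":[1,1,1,1,1,1,1,1,1,1]}' && python3 chk.py &&
python3 -m pendant '{"linear":[[0,0,0.05],[0,0,0.1],[0,0,0.15],[0,0,0.2],[0,0,0.25],[0,0,0.3],[0,0,0.35],[0,0,0.35],[0,0,0.35],[0,0,0.35]],"rotation":[[0,0,0],[0,0,0],[0,0,0],[0,0,0],[0,0,0],[0,0,0],[0,0,0],[0,0,0],[0,0,0],[0,0,0]],"grip":[1,1,1,1,1,1,1,1,1,1]}' && python3 chk.py &&
python3 -m pendant '{"linear":[[0,0,0.05],[0,0,0.1],[0,0,0.15],[0,0,0.2],[0,0,0.25],[0,0,0.3],[0,0,0.35],[0,0,0.35],[0,0,0.35],[0,0,0.35]],"rotation":[[0,0,0],[0,0,0],[0,0,0],[0,0,0],[0,0,0],[0,0,0],[0,0,0],[0,0,0],[0,0,0],[0,0,0]],"grip":[1,1,1,1,1,1,1,1,1,1]}' && python3 chk.py
```

```text
time: 15.4
tool_pos: [0.4821, -0.3553, 0.0602]
tool_rot: [0.001, 0.735, -0.678, 0.0]
contact_force: [0.6, 0.9, -0.3]
gripper_width: 0.05
z 0.0602 F [ 0.65  0.86 -0.32]
time: 16.23
tool_pos: [0.4821, -0.3553, 0.0567]
tool_rot: [0.001, 0.735, -0.678, 0.0]
contact_force: [0.6, 0.0, -1.0]
gripper_width: 0.053
z 0.0567 F [ 0.57  0.04 -1.01]
time: 17.07
tool_pos: [0.4821, -0.3553, 0.0532]
tool_rot: [0.001, 0.735, -0.678, 0.0]
contact_force: [0.4, 0.1, -1.1]
gripper_width: 0.048
z 0.0532 F [ 0.42  0.11 -1.08]
time: 17.9
tool_pos: [0.4823, -0.3555, 0.0508]
tool_rot: [0.001, 0.735, -0.678, 0.0]
contact_force: [-2.0, 2.0, 6.4]
gripper_width: 0.05
z 0.0508 F [-1.98  2.    6.42]
```

Contact came at TCP z≈0.052 with 7 N. I'll ease off, release and retract.

```bash
python3 -m pendant '{"linear":[[0,0,-0.04],[0,0,-0.08],[0,0,-0.08],[0,0,-0.08],[0,0,-0.08],[0,0,-0.08],[0,0,-0.08],[0,0,-0.08],[0,0,-0.08],[0,0,-0.08]],"rotation":[[0,0,0],[0,0,0],[0,0,0],[0,0,0],[0,0,0],[0,0,0],[0,0,0],[0,0,0],[0,0,0],[0,0,0]],"grip":[1,1,0.95,0.93,0.91,0.88,0.85,0.8,0.75,0.72]}'
python3 chk.py
python3 -m pendant '{"linear":[[0,0,0],[0,0,-0.5],[0,0,-1.5],[0,0,-3],[0,0,-5],[0,0,-8],[0,0,-12],[0,0,-15],[0,0,-15],[0,0,-15]],"rotation":[[0,0,0],[0,0,0],[0,0,0],[0,0,0],[0,0,0],[0,0,0],[0,0,0],[0,0,0],[0,0,0],[0,0,0]],"grip":[0.72,0.72,0.72,0.72,0.72,0.6,0.6,0.6,0.6,0.6]}'
python3 - <<'E'
from h import *
plan(stand(.068,-.004,.12))
E
```

```text
time: 18.73
tool_pos: [0.4821, -0.3553, 0.0504]
tool_rot: [0.001, 0.735, -0.678, 0.0]
contact_force: [-0.8, 0.1, -0.7]
gripper_width: 0.282
z 0.0504 F [-0.8   0.09 -0.73]
time: 19.57
tool_pos: [0.4837, -0.3563, 0.2051]
tool_rot: [0.001, 0.735, -0.678, 0.004]
contact_force: [0.2, -0.1, -1.2]
gripper_width: 0.4
t 19.5667 pos [ 0.484 -0.356  0.205] F [ 0.17  -0.11  -1.225] Ftool [ 0.114 -0.155  1.226] w 0.40041880824365406 j [-0.758  0.025  1.723 -0.002  1.386  0.732]
linear cm [-36.443   3.858   4.433] rot deg [34.778 -1.591 -3.608]
```

```bash
python3 -m pendant '{"linear":[[-4,0,0],[-8,0.5,0],[-12,1,1],[-16,1.5,1],[-20,2,2],[-24,2.5,3],[-28,3,3.5],[-32,3.5,4],[-36.4,3.9,4.4],[-36.4,3.9,4.4]],"rotation":[[5,0,-0.5],[10,-0.5,-1],[15,-0.7,-1.5],[20,-1,-2],[25,-1.2,-2.5],[30,-1.4,-3],[34.8,-1.6,-3.6],[34.8,-1.6,-3.6],[34.8,-1.6,-3.6],[34.8,-1.6,-3.6]],"grip":[0.6,0.6,0.6,0.6,0.6,0.6,0.6,0.6,0.6,0.6]}'
python3 - <<'E'
from h import *
plan(stand(.068,-.004,.06,-.0005))
t=manip.grab_frame("top")[:,:,::-1];s=manip.grab_frame("scene")[:,:,::-1]
a=cv2.resize(t[150:270,240:460],None,fx=2.6,fy=2.6,interpolation=cv2.INTER_CUBIC)
b=cv2.resize(s[150:250,100:280],None,fx=3,fy=3,interpolation=cv2.INTER_CUBIC)
v=np.zeros((312+300,572,3),np.uint8);v[:312,:572]=a;v[312:,:540]=b
cv2.imwrite("pics/v4.png",cv2.convertScaleAbs(v[:600],alpha=1.5,beta=15))
E
```

```text
time: 20.4
tool_pos: [0.4114, 0.0119, 0.1525]
tool_rot: [-0.23, 0.726, -0.62, 0.189]
contact_force: [0.4, -0.4, -0.2]
gripper_width: 0.398
t 20.4 pos [0.411 0.012 0.152] F [ 0.404 -0.429 -0.194] Ftool [ 0.49  -0.164  0.343] w 0.39818507623707283 j [-0.331 -0.957  2.567  0.33   1.014  0.981]
linear cm [ 1.036 -0.617  5.716] rot deg [0.378 0.846 0.267]
```

View pics/v4.png

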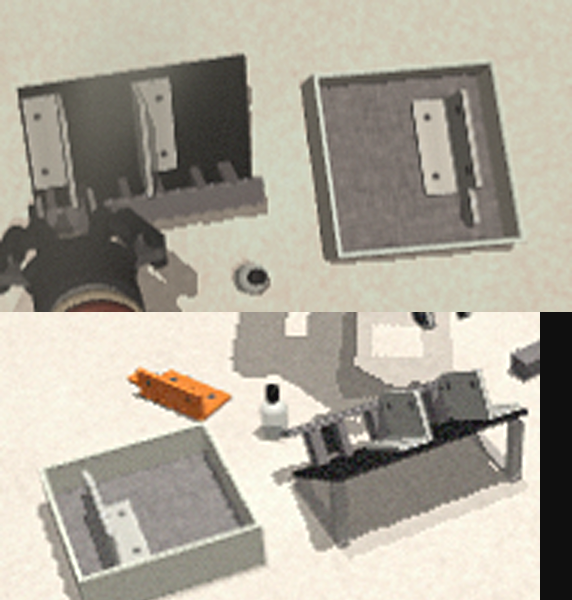

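Bracket 1 stands on its flange in the square bin, at crop (435,145). The arm was close to its j2/j3 limits, so I'll continue down to the +y slot by correcting sideways first, then descending.

```bash
python3 -m pendant '{"linear":[[0.5,-0.4,0.5],[1,-0.6,1],[1,-0.6,2],[1,-0.6,3],[1,-0.6,3.5],[1,-0.6,3.5],[1,-0.6,3.5],[1,-0.6,3.5],[1,-0.6,3.5],[1,-0.6,3.5]],"rotation":[[0.3,0.8,0.3],[0.3,0.8,0.3],[0.3,0.8,0.3],[0.3,0.8,0.3],[0.3,0.8,0.3],[0.3,0.8,0.3],[0.3,0.8,0.3],[0.3,0.8,0.3],[0.3,0.8,0.3],[0.3,0.8,0.3]],"grip":[0.6,0.6,0.6,0.6,0.6,0.6,0.6,0.6,0.6,0.6]}'
python3 - <<'E'
from h import *
plan(stand(.068,-.0055,.034,-.0005))
E
```

```text
time: 21.33
tool_pos: [0.4402, -0.0018, 0.1312]
tool_rot: [-0.226, 0.719, -0.627, 0.199]
contact_force: [-0.5, -0.0, 0.5]
gripper_width: 0.4
t 21.3333 pos [ 0.44  -0.002  0.131] F [-0.524 -0.021  0.478] Ftool [-0.049  0.152 -0.692] w 0.4002077851268648 j [-0.327 -0.779  2.524  0.341  0.864  0.955]
linear cm [-0.877  0.526  5.062] rot deg [-0.11  -0.558 -0.51 ]
```

```bash
python3 -m pendant '{"linear":[[-0.5,0.3,0],[-0.9,0.5,0],[-0.9,0.5,0],[-0.9,0.5,1],[-0.9,0.5,2],[-0.9,0.5,3],[-0.9,0.5,3],[-0.9,0.5,3],[-0.9,0.5,3],[-0.9,0.5,3]],"rotation":[[-0.1,-0.5,-0.5],[-0.1,-0.5,-0.5],[-0.1,-0.5,-0.5],[-0.1,-0.5,-0.5],[-0.1,-0.5,-0.5],[-0.1,-0.5,-0.5],[-0.1,-0.5,-0.5],[-0.1,-0.5,-0.5],[-0.1,-0.5,-0.5],[-0.1,-0.5,-0.5]],"grip":[0.6,0.6,0.6,0.6,0.6,0.6,0.6,0.6,0.6,0.6]}'
python3 - <<'E'
from h import *
plan(stand(.068,-.0055,.034,-.0005))
E
```

```text
time: 22.17
tool_pos: [0.452, 0.0091, 0.1038]
tool_rot: [-0.228, 0.722, -0.623, 0.197]
contact_force: [0.1, -0.3, 0.4]
gripper_width: 0.402
t 22.1667 pos [0.452 0.009 0.104] F [ 0.114 -0.277  0.445] Ftool [ 0.291 -0.314 -0.323] w 0.4018705738704888 j [-0.286 -0.667  2.514  0.357  0.761  0.944]
linear cm [0.067 0.031 2.071] rot deg [-0.02  -0.042  0.009]
```

```bash
python3 -m pendant '{"linear":[[0.06,0.03,0.5],[0.06,0.03,1],[0.06,0.03,1.5],[0.06,0.03,2.05],[0.06,0.03,2.05],[0.06,0.03,2.05],[0.06,0.03,2.05],[0.06,0.03,2.05],[0.06,0.03,2.05],[0.06,0.03,2.05]],"rotation":[[0,0,0],[0,0,0],[0,0,0],[0,0,0],[0,0,0],[0,0,0],[0,0,0],[0,0,0],[0,0,0],[0,0,0]],"grip":[0.6,0.6,0.6,0.7,0.8,0.85,0.87,0.88,0.88,0.88]}'
python3 - <<'E'
from h import *
plan(stand(.068,-.0055,.034,-.0005))
E
python3 -m pendant '{"linear":[[0,0,0],[0,0,0],[0,0,0],[0,0,0],[0,0,0],[0,0,0],[0,0,0],[0,0,0],[0,0,0],[0,0,0]],"rotation":[[0,0,0],[0,0,0],[0,0,0],[0,0,0],[0,0,0],[0,0,0],[0,0,0],[0,0,0],[0,0,0],[0,0,0]],"grip":[0.885,0.89,0.895,0.9,0.905,0.91,0.91,0.91,0.91,0.91]}'
python3 - <<'E'
from h import *
plan(stand(.068,-.0055,.034,-.0005))
E
```

```text
time: 23.0
tool_pos: [0.4634, 0.0102, 0.0864]
tool_rot: [-0.228, 0.722, -0.623, 0.196]
contact_force: [0.3, -0.0, -0.3]
gripper_width: 0.117
t 23.0 pos [0.463 0.01  0.086] F [ 0.335 -0.042 -0.284] Ftool [ 0.09  -0.104  0.419] w 0.11719797306060104 j [-0.272 -0.574  2.494  0.377  0.688  0.923]
linear cm [ 0.007 -0.032 -0.013] rot deg [ 0.015 -0.033 -0.008]
time: 23.83
tool_pos: [0.4633, 0.0102, 0.0861]
tool_rot: [-0.227, 0.722, -0.623, 0.196]
contact_force: [0.3, 0.5, -0.3]
gripper_width: 0.087
t 23.8333 pos [0.463 0.01  0.086] F [ 0.32   0.518 -0.341] Ftool [-0.465 -0.127  0.504] w 0.08708316673305999 j [-0.272 -0.573  2.494  0.377  0.688  0.923]
linear cm [ 0.014 -0.06  -0.032] rot deg [ 0.049 -0.02  -0.012]
```

Still no contact at a 7.4 mm opening, so it is well centred. I'll close slowly and watch the force.

```bash
python3 -m pendant '{"linear":[[0,0,0],[0,0,0],[0,0,0],[0,0,0],[0,0,0],[0,0,0],[0,0,0],[0,0,0],[0,0,0],[0,0,0]],"rotation":[[0,0,0],[0,0,0],[0,0,0],[0,0,0],[0,0,0],[0,0,0],[0,0,0],[0,0,0],[0,0,0],[0,0,0]],"grip":[0.915,0.92,0.925,0.93,0.93,0.93,0.93,0.93,0.93,0.93]}'
python3 - <<'E'
from h import *
plan(stand(.068,-.0055,.034,-.0005))
E
```

```text
time: 24.67
tool_pos: [0.4633, 0.0102, 0.0861]
tool_rot: [-0.227, 0.723, -0.623, 0.196]
contact_force: [-0.4, 0.6, 0.4]
gripper_width: 0.067
t 24.6667 pos [0.463 0.01  0.086] F [-0.392  0.594  0.402] Ftool [-0.645  0.016 -0.502] w 0.06691803556585332 j [-0.272 -0.573  2.494  0.377  0.688  0.923]
linear cm [ 0.015 -0.06  -0.032] rot deg [ 0.051 -0.018 -0.013]
```

```bash
python3 -m pendant '{"linear":[[0,0,0],[0,0,0],[0,0,0],[0,0,0],[0,0,0],[0,0,0],[0,0,0],[0,0,0],[0,0,0],[0,0,0]],"rotation":[[0,0,0],[0,0,0],[0,0,0],[0,0,0],[0,0,0],[0,0,0],[0,0,0],[0,0,0],[0,0,0],[0,0,0]],"grip":[0.94,0.95,0.96,0.97,0.98,0.99,1,1,1,1]}'
python3 - <<'E'
from h import *
plan(stand(.068,-.0055,.034,-.0005))
E
python3 -m pendant '{"linear":[[0.1,-0.1,-0.05],[-0.05,-0.3,-0.05],[0.15,-0.6,-0.05],[0,-0.9,-0.05],[0.15,-1.2,-0.05],[0,-1.5,-0.05],[0.1,-1.8,-0.05],[0,-2.1,-0.05],[0.1,-2.4,-0.05],[0.05,-2.7,-0.05]],"rotation":[[0,0,0],[0,0,0],[0,0,0],[0,0,0],[0,0,0],[0,0,0],[0,0,0],[0,0,0],[0,0,0],[0,0,0]],"grip":[1,1,1,1,1,1,1,1,1,1]}'
python3 - <<'E'
from h import *
plan(stand(.068,.035,.035))
E
```

```text
time: 25.5
tool_pos: [0.4633, 0.01, 0.0862]
tool_rot: [-0.227, 0.723, -0.623, 0.196]
contact_force: [-4.5, -2.3, 3.7]
gripper_width: 0.049
t 25.5 pos [0.463 0.01  0.086] F [-4.51  -2.267  3.734] Ftool [ 1.579  1.793 -5.806] w 0.04916724409817548 j [-0.272 -0.574  2.494  0.376  0.688  0.923]
linear cm [-0.006 -0.054 -0.02 ] rot deg [ 0.056 -0.046  0.022]
time: 26.33
tool_pos: [0.4835, 0.0131, 0.1005]
tool_rot: [-0.226, 0.723, -0.623, 0.194]
contact_force: [-9.1, -4.4, 3.3]
gripper_width: 0.05
t 26.3333 pos [0.484 0.013 0.101] F [-9.145 -4.398  3.304] Ftool [ 2.988  6.094 -8.235] w 0.050226405769427794 j [-0.247 -0.518  2.434  0.353  0.689  0.963]
linear cm [-0.051 -1.604 -0.135] rot deg [0.322 0.048 0.029]
```

```bash
python3 -m pendant '{"linear":[[0.1,-0.3,-0.08],[0,-0.6,-0.1],[0.1,-1,-0.1],[0,-1.4,-0.1],[0,-1.8,-0.3],[0,-2.2,-1],[0,-3,-2],[0,-4,-3.5],[0,-5,-5],[0,-6,-6.5]],"rotation":[[0,0,0],[0,0,0],[0,0,0],[0,0,0],[0,0,0],[0,0,0],[0,0,0],[0,0,0],[0,0,0],[0,0,0]],"grip":[1,1,1,1,1,1,1,1,1,1]}'
python3 - <<'E'
from h import *
plan(binp("sq",.01,.024,.19))
E
```

```text
time: 27.17
tool_pos: [0.4966, 0.0148, 0.191]
tool_rot: [-0.227, 0.722, -0.623, 0.196]
contact_force: [1.1, 0.1, -0.4]
gripper_width: 0.051
t 27.1667 pos [0.497 0.015 0.191] F [ 1.069  0.057 -0.41 ] Ftool [ 0.101 -0.639  0.947] w 0.05120874313365472 j [-0.233 -0.617  2.334  0.283  0.868  1.068]
linear cm [29.345  5.165 -3.483] rot deg [-34.952   1.139   3.659]
```

```bash
python3 -m pendant '{"linear":[[0,-1,-2],[3,0,-3.5],[7,0.5,-3.5],[11,1.5,-3.5],[15,2.5,-3.5],[19,3.5,-3.5],[23,4.4,-3.5],[27,5.2,-3.5],[29.3,5.2,-3.5],[29.3,5.2,-3.5]],"rotation":[[0,0,0],[-5,0,0.5],[-10,0,1],[-15,0,1.6],[-20,0.5,2.2],[-26,0.8,3],[-32,1,3.4],[-35,1.1,3.7],[-35,1.1,3.7],[-35,1.1,3.7]],"grip":[1,1,1,1,1,1,1,1,1,1]}'
python3 -m pendant '{"linear":[[0,0,0],[0,0,0],[0,0,0],[0,0,0],[0,0,0],[0,0,0],[0,0,0],[0,0,0],[0,0,0],[0,0,0]],"rotation":[[0,0,0],[0,0,0],[0,0,0],[0,0,0],[0,0,0],[0,0,0],[0,0,0],[0,0,0],[0,0,0],[0,0,0]],"grip":[1,1,1,1,1,1,1,1,1,1]}'
python3 - <<'E'
from h import *
plan(binp("sq",.01,.024,.055))
t=manip.grab_frame("top")[:,:,::-1];s=manip.grab_frame("scene")[:,:,::-1]
a=cv2.resize(t[155:265,325:455],None,fx=3.2,fy=3.2,interpolation=cv2.INTER_CUBIC)
b=cv2.resize(s[140:250,100:215],None,fx=3.2,fy=3.2,interpolation=cv2.INTER_CUBIC)
cv2.imwrite("pics/v5.png",cv2.convertScaleAbs(np.hstack([a,b]),alpha=1.5,beta=15))
E
```

```text
time: 28.0
tool_pos: [0.4786, -0.2886, 0.189]
tool_rot: [0.001, 0.734, -0.679, 0.0]
contact_force: [-0.5, -0.3, -1.4]
gripper_width: 0.048
time: 28.83
tool_pos: [0.4779, -0.2843, 0.1886]
tool_rot: [0.0, 0.735, -0.678, -0.001]
contact_force: [-0.1, 0.3, -1.0]
gripper_width: 0.05
t 28.8333 pos [ 0.478 -0.284  0.189] F [-0.077  0.315 -1.022] Ftool [-0.32   0.05   1.022] w 0.05027019762562313 j [-0.67  -0.062  1.837 -0.     1.368  0.819]
linear cm [ 0.05  -0.037 13.357] rot deg [ 0.062  0.048 -0.019]
```

View pics/v5.png

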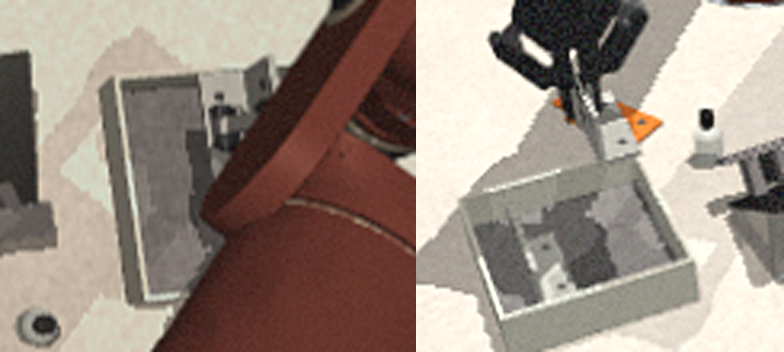

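The second bracket is level and clear of the first. I'll lower it to just above the known pad height, then feel for the pad.

```bash
python3 -m pendant '{"linear":[[0,0,3],[0,0,6],[0,0,9],[0,0,11],[0,0,12],[0,0,12.6],[0,0,13.1],[0,0,13.1],[0,0,13.1],[0,0,13.1]],"rotation":[[0,0,0],[0,0,0],[0,0,0],[0,0,0],[0,0,0],[0,0,0],[0,0,0],[0,0,0],[0,0,0],[0,0,0]],"grip":[1,1,1,1,1,1,1,1,1,1]}' && python3 chk.py &&
python3 -m pendant '{"linear":[[0,0,0.05],[0,0,0.1],[0,0,0.15],[0,0,0.2],[0,0,0.25],[0,0,0.3],[0,0,0.35],[0,0,0.35],[0,0,0.35],[0,0,0.35]],"rotation":[[0,0,0],[0,0,0],[0,0,0],[0,0,0],[0,0,0],[0,0,0],[0,0,0],[0,0,0],[0,0,0],[0,0,0]],"grip":[1,1,1,1,1,1,1,1,1,1]}' && python3 chk.py &&
python3 -m pendant '{"linear":[[0,0,0.05],[0,0,0.1],[0,0,0.15],[0,0,0.2],[0,0,0.25],[0,0,0.25],[0,0,0.25],[0,0,0.25],[0,0,0.25],[0,0,0.25]],"rotation":[[0,0,0],[0,0,0],[0,0,0],[0,0,0],[0,0,0],[0,0,0],[0,0,0],[0,0,0],[0,0,0],[0,0,0]],"grip":[1,1,1,1,1,1,1,1,1,1]}' && python3 chk.py
```

```text
time: 29.77
tool_pos: [0.4788, -0.285, 0.0592]
tool_rot: [-0.0, 0.735, -0.678, 0.001]
contact_force: [-0.1, -0.3, -1.3]
gripper_width: 0.048
z 0.0592 F [-0.08 -0.27 -1.32]
time: 30.6
tool_pos: [0.4778, -0.2842, 0.0541]
tool_rot: [0.0, 0.735, -0.678, -0.001]
contact_force: [0.4, 0.1, -1.6]
gripper_width: 0.053
z 0.0541 F [ 0.38  0.08 -1.61]
time: 31.43
tool_pos: [0.4778, -0.2843, 0.0516]
tool_rot: [0.0, 0.735, -0.678, -0.001]
contact_force: [0.4, -1.1, -1.2]
gripper_width: 0.052
z 0.0516 F [ 0.43 -1.12 -1.23]
```

```bash
python3 -m pendant '{"linear":[[0,0,0.05],[0,0,0.1],[0,0,0.15],[0,0,0.2],[0,0,0.2],[0,0,0.2],[0,0,0.2],[0,0,0.2],[0,0,0.2],[0,0,0.2]],"rotation":[[0,0,0],[0,0,0],[0,0,0],[0,0,0],[0,0,0],[0,0,0],[0,0,0],[0,0,0],[0,0,0],[0,0,0]],"grip":[1,1,1,1,1,1,1,1,1,1]}' && python3 chk.py &&
python3 -m pendant '{"linear":[[0,0,0.05],[0,0,0.1],[0,0,0.15],[0,0,0.2],[0,0,0.2],[0,0,0.2],[0,0,0.2],[0,0,0.2],[0,0,0.2],[0,0,0.2]],"rotation":[[0,0,0],[0,0,0],[0,0,0],[0,0,0],[0,0,0],[0,0,0],[0,0,0],[0,0,0],[0,0,0],[0,0,0]],"grip":[1,1,1,1,1,1,1,1,1,1]}' && python3 chk.py
```

```text
time: 32.27
tool_pos: [0.478, -0.2843, 0.0501]
tool_rot: [0.0, 0.735, -0.678, -0.001]
contact_force: [-1.8, 2.1, 6.2]
gripper_width: 0.05
z 0.0501 F [-1.82  2.09  6.2 ]
```

```bash
python3 -m pendant '{"linear":[[0,0,-0.04],[0,0,-0.08],[0,0,-0.08],[0,0,-0.08],[0,0,-0.08],[0,0,-0.08],[0,0,-0.08],[0,0,-0.08],[0,0,-0.08],[0,0,-0.08]],"rotation":[[0,0,0],[0,0,0],[0,0,0],[0,0,0],[0,0,0],[0,0,0],[0,0,0],[0,0,0],[0,0,0],[0,0,0]],"grip":[1,1,0.95,0.93,0.91,0.88,0.85,0.8,0.75,0.72]}'
python3 chk.py
python3 -m pendant '{"linear":[[0,0,0],[0,0,-0.5],[0,0,-1.5],[0,0,-3],[0,0,-5],[0,0,-8],[0,0,-12],[0,0,-15],[0,0,-15],[0,0,-15]],"rotation":[[0,0,0],[0,0,0],[0,0,0],[0,0,0],[0,0,0],[0,0,0],[0,0,0],[0,0,0],[0,0,0],[0,0,0]],"grip":[0.72,0.72,0.72,0.72,0.72,0.6,0.6,0.6,0.6,0.6]}'
python3 - <<'E'
from h import *
plan(stand(0,.02,.10,-.0005))
E
```

```text
time: 33.1
tool_pos: [0.4778, -0.2842, 0.0503]
tool_rot: [0.0, 0.735, -0.678, -0.001]
contact_force: [1.1, 0.0, 0.2]
gripper_width: 0.28
z 0.0503 F [1.09 0.02 0.15]
time: 33.93
tool_pos: [0.4794, -0.2854, 0.2048]
tool_rot: [-0.0, 0.735, -0.678, 0.003]
contact_force: [-0.2, 0.5, -0.6]
gripper_width: 0.396
t 33.9333 pos [ 0.479 -0.285  0.205] F [-0.181  0.544 -0.593] Ftool [-0.559  0.138  0.59 ] w 0.39639723018227047 j [-0.67  -0.076  1.822 -0.     1.389  0.819]
linear cm [-22.709   0.43    4.842] rot deg [34.749 -1.402 -3.624]
```

```bash
python3 -m pendant '{"linear":[[-4,0,0],[-8,0.1,0],[-12,0.2,1],[-16,0.3,2],[-20,0.4,3],[-22.7,0.4,4],[-22.7,0.4,4.8],[-22.7,0.4,4.8],[-22.7,0.4,4.8],[-22.7,0.4,4.8]],"rotation":[[6,0,-0.6],[12,-0.5,-1.2],[18,-0.7,-1.8],[24,-1,-2.4],[30,-1.2,-3],[34.7,-1.4,-3.6],[34.7,-1.4,-3.6],[34.7,-1.4,-3.6],[34.7,-1.4,-3.6],[34.7,-1.4,-3.6]],"grip":[0.6,0.6,0.6,0.6,0.6,0.6,0.6,0.6,0.6,0.6]}'
python3 -m pendant '{"linear":[[0,0,0],[0,0,0],[0,0,0],[0,0,0],[0,0,0],[0,0,0],[0,0,0],[0,0,0],[0,0,0],[0,0,0]],"rotation":[[0,0,0],[0,0,0],[0,0,0],[0,0,0],[0,0,0],[0,0,0],[0,0,0],[0,0,0],[0,0,0],[0,0,0]],"grip":[0.6,0.6,0.6,0.6,0.6,0.6,0.6,0.6,0.6,0.6]}'
python3 - <<'E'
from h import *
plan(stand(0,-.0055,.034,-.0005))
E
```

```text
time: 34.77
tool_pos: [0.4566, -0.0596, 0.1543]
tool_rot: [-0.227, 0.722, -0.624, 0.193]
contact_force: [0.7, -0.6, 0.2]
gripper_width: 0.4
time: 35.6
tool_pos: [0.4554, -0.0583, 0.1526]
tool_rot: [-0.227, 0.723, -0.624, 0.193]
contact_force: [-0.4, -0.2, -0.2]
gripper_width: 0.4
t 35.6 pos [ 0.455 -0.058  0.153] F [-0.36  -0.22  -0.229] Ftool [ 0.166  0.449 -0.034] w 0.40014829034716226 j [-0.488 -0.687  2.438  0.439  0.934  0.755]
linear cm [0.186 2.247 6.453] rot deg [ 0.336  0.242 -0.196]
```

```bash
python3 -m pendant '{"linear":[[0.18,0.8,1],[0.18,1.6,2],[0.18,2.24,3],[0.18,2.24,4],[0.18,2.24,5],[0.18,2.24,6],[0.18,2.24,6.4],[0.18,2.24,6.4],[0.18,2.24,6.4],[0.18,2.24,6.4]],"rotation":[[0.3,0.2,-0.2],[0.3,0.2,-0.2],[0.3,0.2,-0.2],[0.3,0.2,-0.2],[0.3,0.2,-0.2],[0.3,0.2,-0.2],[0.3,0.2,-0.2],[0.3,0.2,-0.2],[0.3,0.2,-0.2],[0.3,0.2,-0.2]],"grip":[0.6,0.6,0.6,0.6,0.6,0.6,0.6,0.7,0.8,0.85]}'
python3 -m pendant '{"linear":[[0,0,0],[0,0,0],[0,0,0],[0,0,0],[0,0,0],[0,0,0],[0,0,0],[0,0,0],[0,0,0],[0,0,0]],"rotation":[[0,0,0],[0,0,0],[0,0,0],[0,0,0],[0,0,0],[0,0,0],[0,0,0],[0,0,0],[0,0,0],[0,0,0]],"grip":[0.86,0.87,0.88,0.885,0.89,0.895,0.9,0.9,0.9,0.9]}'
python3 - <<'E'
from h import *
plan(stand(0,-.0055,.034,-.0005))
E
```

```text
time: 36.43
tool_pos: [0.4736, -0.0573, 0.0878]
tool_rot: [-0.228, 0.723, -0.622, 0.196]
contact_force: [-0.8, 0.2, 0.9]
gripper_width: 0.15
time: 37.27
tool_pos: [0.4734, -0.0571, 0.0871]
tool_rot: [-0.228, 0.723, -0.623, 0.196]
contact_force: [0.6, 0.4, 0.9]
gripper_width: 0.103
t 37.2667 pos [ 0.473 -0.057  0.087] F [0.62  0.386 0.913] Ftool [-0.29  -1.073 -0.364] w 0.10342510827056522 j [-0.459 -0.494  2.445  0.51   0.737  0.66 ]
linear cm [0.004 0.006 0.051] rot deg [0.041 0.044 0.   ]
```

```bash
python3 -m pendant '{"linear":[[0,0,0],[0,0,0],[0,0,0],[0,0,0],[0,0,0],[0,0,0],[0,0,0],[0,0,0],[0,0,0],[0,0,0]],"rotation":[[0,0,0],[0,0,0],[0,0,0],[0,0,0],[0,0,0],[0,0,0],[0,0,0],[0,0,0],[0,0,0],[0,0,0]],"grip":[0.905,0.91,0.915,0.92,0.925,0.93,0.93,0.93,0.93,0.93]}'
python3 - <<'E'
from h import *
plan(stand(0,-.0055,.034,-.0005))
E
```

```text
time: 38.1
tool_pos: [0.4734, -0.0572, 0.0872]
tool_rot: [-0.228, 0.723, -0.623, 0.196]
contact_force: [-0.2, 0.9, -0.4]
gripper_width: 0.073
t 38.1 pos [ 0.473 -0.057  0.087] F [-0.197  0.854 -0.443] Ftool [-0.873  0.31   0.325] w 0.07253380498481367 j [-0.459 -0.494  2.445  0.51   0.737  0.66 ]
linear cm [0.002 0.007 0.052] rot deg [ 0.039  0.042 -0.005]
```

```bash
python3 -m pendant '{"linear":[[0,0,0],[0,0,0],[0,0,0],[0,0,0],[0,0,0],[0,0,0],[0,0,0],[0,0,0],[0,0,0],[0,0,0]],"rotation":[[0,0,0],[0,0,0],[0,0,0],[0,0,0],[0,0,0],[0,0,0],[0,0,0],[0,0,0],[0,0,0],[0,0,0]],"grip":[0.94,0.95,0.96,0.97,0.98,0.99,1,1,1,1]}'
python3 - <<'E'
from h import *
plan(stand(0,-.0055,.034,-.0005))
E
python3 -m pendant '{"linear":[[0.1,-0.1,-0.05],[-0.05,-0.3,-0.08],[0.15,-0.6,-0.08],[0,-0.9,-0.08],[0.15,-1.2,-0.08],[0,-1.5,-0.08],[0.1,-1.8,-0.08],[0,-2.1,-0.08],[0.1,-2.4,-0.08],[0.05,-2.7,-0.08]],"rotation":[[0,0,0],[0,0,0],[0,0,0],[0,0,0],[0,0,0],[0,0,0],[0,0,0],[0,0,0],[0,0,0],[0,0,0]],"grip":[1,1,1,1,1,1,1,1,1,1]}'
python3 - <<'E'
from h import *
plan(stand(0,.035,.035))
E
```

```text
time: 38.93
tool_pos: [0.4734, -0.0573, 0.0873]
tool_rot: [-0.228, 0.723, -0.622, 0.196]
contact_force: [-5.6, -1.0, 3.4]
gripper_width: 0.051
t 38.9333 pos [ 0.473 -0.057  0.087] F [-5.55  -0.959  3.447] Ftool [ 0.125  2.64  -6.051] w 0.051097437131777015 j [-0.459 -0.494  2.445  0.509  0.737  0.66 ]
linear cm [-0.012  0.013  0.063] rot deg [0.045 0.026 0.02 ]
time: 39.77
tool_pos: [0.4937, -0.0542, 0.1018]
tool_rot: [-0.227, 0.723, -0.623, 0.194]
contact_force: [-5.9, -3.1, 0.5]
gripper_width: 0.052
t 39.7667 pos [ 0.494 -0.054  0.102] F [-5.869 -3.073  0.521] Ftool [ 2.164  4.845 -4.   ] w 0.051841313411053414 j [-0.425 -0.451  2.389  0.481  0.736  0.713]
linear cm [-0.058 -1.524 -0.036] rot deg [0.25  0.101 0.004]
```

```bash
python3 -m pendant '{"linear":[[0.1,-0.3,-0.05],[0,-0.6,-0.08],[0.1,-1,-0.1],[0,-1.4,-0.1],[0,-1.8,-0.3],[0,-2.2,-1],[0,-3,-2],[0,-4,-3.5],[0,-5,-5],[0,-6,-6.5]],"rotation":[[0,0,0],[0,0,0],[0,0,0],[0,0,0],[0,0,0],[0,0,0],[0,0,0],[0,0,0],[0,0,0],[0,0,0]],"grip":[1,1,1,1,1,1,1,1,1,1]}'
python3 - <<'E'
from h import *
plan(binp("ob",.01,.015,.19))
E
```

```text
time: 40.6
tool_pos: [0.5066, -0.0527, 0.1924]
tool_rot: [-0.228, 0.723, -0.623, 0.196]
contact_force: [0.5, -0.0, -1.2]
gripper_width: 0.048
t 40.6 pos [ 0.507 -0.053  0.192] F [ 0.458 -0.021 -1.228] Ftool [0.089 0.336 1.264] w 0.04752593850443334 j [-0.407 -0.554  2.294  0.395  0.904  0.848]
linear cm [-38.406  -2.625   2.146] rot deg [-34.938   1.952   6.113]
```

```bash
python3 -m pendant '{"linear":[[0,-1,-2],[-3,-1,-1.5],[-7,-1.2,-1],[-11,-1.4,-0.5],[-15,-1.6,0],[-19,-1.8,0.5],[-23,-2,1],[-27,-2.2,1.5],[-31,-2.4,2.1],[-35,-2.6,2.1]],"rotation":[[0,0,0],[-4,0,0.5],[-8,0,1],[-12,0,2],[-17,0.5,3],[-21,0.8,3.7],[-25,1,4.5],[-30,1.6,5.3],[-35,1.9,6.1],[-35,1.9,6.1]],"grip":[1,1,1,1,1,1,1,1,1,1]}'
python3 -m pendant '{"linear":[[-3.4,0,0],[-3.4,0,0],[-3.4,0,0],[-3.4,0,0],[-3.4,0,0],[-3.4,0,0],[-3.4,0,0],[-3.4,0,0],[-3.4,0,0],[-3.4,0,0]],"rotation":[[0,0,0],[0,0,0],[0,0,0],[0,0,0],[0,0,0],[0,0,0],[0,0,0],[0,0,0],[0,0,0],[0,0,0]],"grip":[1,1,1,1,1,1,1,1,1,1]}'
python3 - <<'E'
from h import *
plan(binp("ob",.01,.015,.079))
t=manip.grab_frame("top")[:,:,::-1];s=manip.grab_frame("scene")[:,:,::-1]
a=cv2.resize(t[145:265,90:200],None,fx=3,fy=3,interpolation=cv2.INTER_CUBIC)
b=cv2.resize(s[90:210,270:390],None,fx=3,fy=3,interpolation=cv2.INTER_CUBIC)
cv2.imwrite("pics/v6.png",cv2.convertScaleAbs(np.hstack([a,b]),alpha=1.5,beta=15))
E
```

```text
time: 41.43
tool_pos: [0.489, 0.3008, 0.1886]
tool_rot: [0.001, 0.72, -0.694, -0.001]
contact_force: [0.2, -0.6, -1.0]
gripper_width: 0.052
time: 42.27
tool_pos: [0.4866, 0.3319, 0.189]
tool_rot: [0.0, 0.721, -0.693, -0.001]
contact_force: [-0.6, 0.8, -1.4]
gripper_width: 0.05
t 42.2667 pos [0.487 0.332 0.189] F [-0.635  0.817 -1.389] Ftool [-0.839  0.601  1.391] w 0.049927198630942936 j [0.472 0.016 1.76  0.001 1.367 2.004]
linear cm [-0.026  0.331 10.998] rot deg [ 0.071  0.052 -0.002]
```

View pics/v6.png

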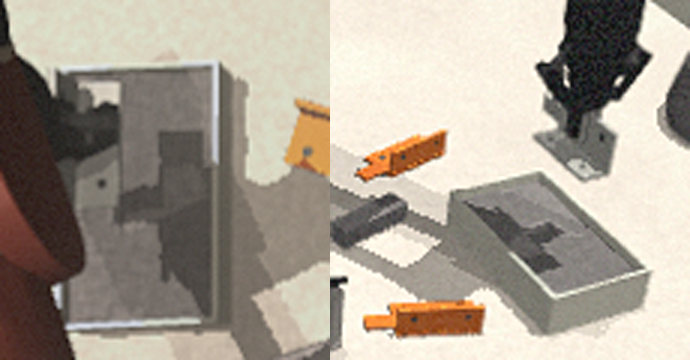

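The right-hand bracket is level above the oblong bin, so I'll make a guarded descent.

```bash
python3 -m pendant '{"linear":[[0,0.3,3],[0,0.3,6],[0,0.3,8.5],[0,0.3,10],[0,0.3,10.8],[0,0.3,11.2],[0,0.3,11.2],[0,0.3,11.2],[0,0.3,11.2],[0,0.3,11.2]],"rotation":[[0,0,0],[0,0,0],[0,0,0],[0,0,0],[0,0,0],[0,0,0],[0,0,0],[0,0,0],[0,0,0],[0,0,0]],"grip":[1,1,1,1,1,1,1,1,1,1]}' && python3 chk.py &&
python3 -m pendant '{"linear":[[0,0,0.05],[0,0,0.1],[0,0,0.15],[0,0,0.2],[0,0,0.25],[0,0,0.3],[0,0,0.35],[0,0,0.35],[0,0,0.35],[0,0,0.35]],"rotation":[[0,0,0],[0,0,0],[0,0,0],[0,0,0],[0,0,0],[0,0,0],[0,0,0],[0,0,0],[0,0,0],[0,0,0]],"grip":[1,1,1,1,1,1,1,1,1,1]}' && python3 chk.py &&
python3 -m pendant '{"linear":[[0,0,0.05],[0,0,0.1],[0,0,0.15],[0,0,0.2],[0,0,0.25],[0,0,0.3],[0,0,0.35],[0,0,0.35],[0,0,0.35],[0,0,0.35]],"rotation":[[0,0,0],[0,0,0],[0,0,0],[0,0,0],[0,0,0],[0,0,0],[0,0,0],[0,0,0],[0,0,0],[0,0,0]],"grip":[1,1,1,1,1,1,1,1,1,1]}' && python3 chk.py &&
python3 -m pendant '{"linear":[[0,0,0.05],[0,0,0.1],[0,0,0.15],[0,0,0.2],[0,0,0.25],[0,0,0.3],[0,0,0.35],[0,0,0.35],[0,0,0.35],[0,0,0.35]],"rotation":[[0,0,0],[0,0,0],[0,0,0],[0,0,0],[0,0,0],[0,0,0],[0,0,0],[0,0,0],[0,0,0],[0,0,0]],"grip":[1,1,1,1,1,1,1,1,1,1]}' && python3 chk.py &&
python3 -m pendant '{"linear":[[0,0,0.05],[0,0,0.1],[0,0,0.15],[0,0,0.2],[0,0,0.25],[0,0,0.3],[0,0,0.35],[0,0,0.35],[0,0,0.35],[0,0,0.35]],"rotation":[[0,0,0],[0,0,0],[0,0,0],[0,0,0],[0,0,0],[0,0,0],[0,0,0],[0,0,0],[0,0,0],[0,0,0]],"grip":[1,1,1,1,1,1,1,1,1,1]}' && python3 chk.py
```

```text
time: 43.2
tool_pos: [0.4843, 0.3328, 0.0786]
tool_rot: [-0.001, 0.721, -0.693, -0.0]
contact_force: [0.6, -0.7, -0.8]
gripper_width: 0.05
z 0.0786 F [ 0.59 -0.66 -0.82]
time: 44.03
tool_pos: [0.4833, 0.3323, 0.0734]
tool_rot: [0.0, 0.721, -0.693, -0.001]
contact_force: [-0.6, -0.3, -1.4]
gripper_width: 0.054
z 0.0734 F [-0.58 -0.35 -1.38]
time: 44.87
tool_pos: [0.4835, 0.3324, 0.0716]
tool_rot: [0.0, 0.721, -0.693, -0.001]
contact_force: [-5.3, -1.7, 10.6]
gripper_width: 0.05
z 0.0716 F [-5.27 -1.75 10.63]
```

```bash
python3 -m pendant '{"linear":[[0,0,-0.06],[0,0,-0.12],[0,0,-0.12],[0,0,-0.12],[0,0,-0.12],[0,0,-0.12],[0,0,-0.12],[0,0,-0.12],[0,0,-0.12],[0,0,-0.12]],"rotation":[[0,0,0],[0,0,0],[0,0,0],[0,0,0],[0,0,0],[0,0,0],[0,0,0],[0,0,0],[0,0,0],[0,0,0]],"grip":[1,1,1,0.95,0.93,0.91,0.88,0.85,0.8,0.75]}'
python3 chk.py
python3 -m pendant '{"linear":[[0,0,0],[0,0,-0.5],[0,0,-1.5],[0,0,-3],[0,0,-5],[0,0,-8],[0,0,-12],[0,0,-15],[0,3,-15],[0,6,-15]],"rotation":[[0,0,0],[0,0,0],[0,0,0],[0,0,0],[0,0,0],[0,0,0],[0,0,0],[0,0,0],[0,0,0],[0,0,0]],"grip":[0.75,0.75,0.75,0.75,0.75,0.75,0.75,0.75,0.75,0.75]}'
python3 -m pendant '{"linear":[[0,4,0],[0,4,-5],[0,4,-5],[0,4,-5],[0,4,-5],[0,4,-5],[0,4,-5],[0,4,-5],[0,4,-5],[0,4,-5]],"rotation":[[0,0,0],[0,0,0],[0,0,0],[0,0,0],[0,0,0],[0,0,0],[0,0,0],[0,0,0],[0,0,0],[0,0,0]],"grip":[0.75,0.75,0.75,0.75,0.75,0.75,0.75,0.75,0.75,0.75]}'
python3 - <<'E'
from h import *
t=manip.grab_frame("top")[:,:,::-1];s=manip.grab_frame("scene")[:,:,::-1]
a=cv2.resize(t[70:270,80:460],None,fx=2,fy=2,interpolation=cv2.INTER_CUBIC)
b=cv2.resize(s[120:260,100:400],None,fx=2.1,fy=2.1,interpolation=cv2.INTER_CUBIC)[:200*2]
v=np.zeros((400+294,760,3),np.uint8);v[:400]=a;v[400:,:630]=b
v=cv2.resize(v,None,fx=.86,fy=.86)
cv2.imwrite("pics/v7.png",cv2.convertScaleAbs(v,alpha=1.5,beta=15))
E
```

```text
time: 45.7
tool_pos: [0.4833, 0.3322, 0.0709]
tool_rot: [0.0, 0.721, -0.693, -0.001]
contact_force: [0.1, 0.1, 0.2]
gripper_width: 0.244
z 0.0709 F [0.09 0.13 0.15]
time: 46.53
tool_pos: [0.4253, 0.3306, 0.2263]
tool_rot: [-0.004, 0.72, -0.694, 0.0]
contact_force: [-0.4, 0.6, -0.6]
gripper_width: 0.246
time: 47.37
tool_pos: [0.3839, 0.3283, 0.2709]
tool_rot: [0.001, 0.721, -0.693, -0.001]
contact_force: [-1.4, 0.8, -0.7]
gripper_width: 0.251
```

View pics/v7.png

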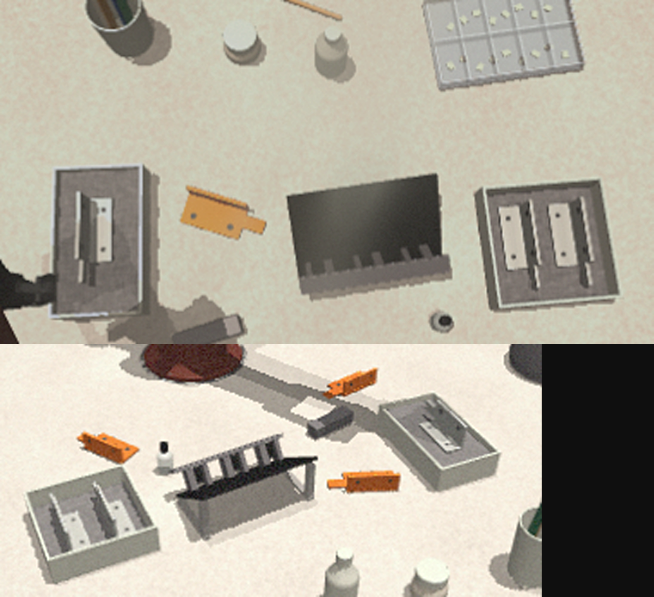

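All three brackets stand on their flanges in the right bins. The two left-hand ones are at view (515,240) and (565,240), and the right-hand one is at (95,230). The bystanders are in place, so I'm handing in.

```bash
python3 -c "
from plant import manip
print(manip.job_done(), manip.state()['time'])"
```

```text
the job is handed in; nothing more can be done
the job is handed in; nothing more can be done
```

I drew all three brackets out of the stand and handed the job in at about 47.5 s of the 72 s allowed. No verdict is reported. Both left-hand brackets (from the two outer slots) went into the square bin, and the right-hand one (from the middle slot) went into the oblong bin.

- **Drawing out:** each bracket was centred by feel and drawn up the slope with small wiggles. The highest wrist force reading was about 11 N, well under the 60 N limit; forces were only read at the end of each move.
- **Setting down:** I felt for each pad in guarded steps. The pad reaction was about 8 N for each bracket in the square bin and about 12 N in the oblong bin, against the 35 N limit. I eased off slightly before releasing each one.
- **Last check:** the final pictures show all three brackets standing on their flanges and free of the fingers. The stand is empty, and the bottles, the jar and the buffer block look unmoved, judged by eye. I did not measure final bracket poses numerically.
- **Oblong bin height:** its pad is near the top of its range. By my estimate the right-hand bracket's origin sits about 38 mm up, under the 44 mm limit.
- **What disagreed:**
  - One stand corner I read in the scene picture was wrong, so I re-read it.
  - On the way to the +y slot the arm came close to the limits of joints 2 and 3. I also corrected a position from a reading taken mid-motion, which put it off by about 9 mm. I fixed that before touching anything.

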